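# Recharge and restart the terrace air cooler

### The job

The terrace cooler is still running: stop it with its stop key, then move every spent freezer block from its ice tray into the steel tub, lay every fresh block from the trolley flat in the tray with the grip bar up, and turn the feed valve's handwheel fully open. Only when all that is done, start the fan on its fastest speed, the key furthest from the stop key. Leave the bottle and the wine glasses standing.

Things in the scene. Friction and masses are not known exactly. Their poses are not given: they have to be found in the camera images.
- cooler: white tabletop evaporative air cooler, 210 mm deep (x) x 300 wide (y) x 150 high, fixed; place and yaw vary. Origin: centre of its underside, front (-x) towards the robot, +y its left. The front 70 mm of the top is a flat deck 150 mm high with the key bank; behind it the open ice tray. On the right a copper pipe (axis 82 mm high) with the globe valve runs to y = -315 mm, then down to the table
- bank (a point): middle of the row of four keys, on the deck, axes as the cooler's. Along y from here: wide stop key at +60 mm (a disc mark behind it), slowest speed key at +18 (one rib mark), medium at -18 (two ribs), fastest, furthest from the stop key, at -54 mm (three ribs). Gaps of 8 mm. Interlocked: a key pressed fully down locks there and the one that was down pops up
- tray (a point): centre of the floor of the open ice tray sunk in the cooler's top, axes as the cooler's. The inside measures 134 mm (x) by 264 mm (y), walls 34 mm high, floor 116 mm above the table; it takes three blocks side by side, each along x, at y = -80, 0 and +80 mm
- tub: open steel tub for blocks that go back to the freezer, 190 mm (x) x 175 mm (y) x 65 mm high, walls 4 mm, inner floor 4 mm above its origin, fixed; its place and yaw vary. Origin at the centre of its underside. It takes two blocks side by side, each along y, at x = -43 and +43 mm
- key_stop (a joint): travel of the wide stop key of the fan, m: 0 up, about 0.009 locked down (10 mm at most; 3 to 5 N takes it past the latch). Interlocked with the speed keys: pressing any key fully down locks it and lets the one that was down pop up
- key_stop_top (a point): centre of the stop key's top face (44 mm along the bank by 36 mm), 16 mm above the deck when up; rides with the key
- key_a (a joint): travel of one of three identical speed keys, m: 0 up, about 0.009 locked down, 0.010 at most; 3 to 5 N takes it past the latch. Which place in the bank this key has, and so which speed it is, varies: read its top point. Pressing another key fully makes it pop up
- key_b (a joint): travel of one of three identical speed keys, m: 0 up, about 0.009 locked down, 0.010 at most; 3 to 5 N takes it past the latch. Which place in the bank this key has, and so which speed it is, varies: read its top point. Pressing another key fully makes it pop up
- key_c (a joint): travel of one of three identical speed keys, m: 0 up, about 0.009 locked down, 0.010 at most; 3 to 5 N takes it past the latch. Which place in the bank this key has, and so which speed it is, varies: read its top point. Pressing another key fully makes it pop up
- key_a_top (a point): centre of this speed key's top face (28 mm along the bank by 36 mm), 16 mm above the deck when up; rides with the key
- key_b_top (a point): centre of this speed key's top face (28 mm along the bank by 36 mm), 16 mm above the deck when up; rides with the key
- key_c_top (a point): centre of this speed key's top face (28 mm along the bank by 36 mm), 16 mm above the deck when up; rides with the key
- valve_wheel (a joint): turn of the handwheel of the globe valve on the feed pipe, rad: grows anticlockwise seen from above, 0 shut, 6.28 fully open (stop); it takes 0.1 N m, stays where it is left, and rises with its stem by 2.6 mm per rad (16 mm in all), so the hand must follow it upward
- valve_grip (a point): centre of the handwheel, at the mid-height of its rim: a round wheel 64 mm across with a rim 9 mm tall; z is its axis. About 146 mm above the table when shut, 16 mm more when open. Below it are only the slim stem and bonnet (24 mm across from 26 mm under the rim centre)
- fresh_1: white hard-shell freezer block, 150 g: a slab 110 x 60 x 24 mm (along its x, y, z) with a moulded grip bar on top, 80 mm long, 18 mm wide, from 24 to 48 mm above the underside, centred and running along its x. Origin at the centre of the slab's underside, z up through the grip bar. Fresh from the freezer, lying loose on the trolley top at the start; may be absent.
- fresh_2: white hard-shell freezer block, 150 g: a slab 110 x 60 x 24 mm (along its x, y, z) with a moulded grip bar on top, 80 mm long, 18 mm wide, from 24 to 48 mm above the underside, centred and running along its x. Origin at the centre of the slab's underside, z up through the grip bar. Fresh from the freezer, lying loose on the trolley top at the start; may be absent.
- fresh_3: white hard-shell freezer block, 150 g: a slab 110 x 60 x 24 mm (along its x, y, z) with a moulded grip bar on top, 80 mm long, 18 mm wide, from 24 to 48 mm above the underside, centred and running along its x. Origin at the centre of the slab's underside, z up through the grip bar. Fresh from the freezer, lying loose on the trolley top at the start; may be absent.
- spent_1: white hard-shell freezer block, 150 g: a slab 110 x 60 x 24 mm (along its x, y, z) with a moulded grip bar on top, 80 mm long, 18 mm wide, from 24 to 48 mm above the underside, centred and running along its x. Origin at the centre of the slab's underside, z up through the grip bar. Spent, lying in the ice tray at the start; may be absent.
- spent_2: white hard-shell freezer block, 150 g: a slab 110 x 60 x 24 mm (along its x, y, z) with a moulded grip bar on top, 80 mm long, 18 mm wide, from 24 to 48 mm above the underside, centred and running along its x. Origin at the centre of the slab's underside, z up through the grip bar. Spent, lying in the ice tray at the start; may be absent.
- bottle: green glass swing-top bottle standing on the cork trivet, 62 mm across, 208 mm tall; origin at the centre of its foot; to be left standing
- wineglass_1: clear plastic picnic wine glass, foot 68 mm, 157 mm tall; origin at the centre of its foot; to be left standing
- wineglass_2: clear plastic picnic wine glass like wineglass_1; to be left standing
There are look-alikes about, which are no part of the job. Leave any red look-alike of the spent_2 alone.

How it is judged:
By the outcome, as a careful person would: the job done as asked, in the order asked, and still so for the second after the job is handed in, with the robot touching nothing.
Of fresh_1, fresh_2, fresh_3 only 2 to 3 are there at a start; the rules pass over those that are not, and their reading is None.
Of spent_1, spent_2 only 1 to 2 are there at a start; the rules pass over those that are not, and their reading is None.
At some moment in a run one of fresh_1, fresh_2, fresh_3 may be knocked a few centimetres aside while the robot is not near it.
Once in a run the grip may slacken for a moment while it holds something.
It also fails if it takes over 210 s, if anything falls off the work surface, if the arm or the gripper's body presses on something with over 40 N, if the wrist force passes 120 N, or if a joint passes its speed limit or range.

### The arm

A 6-joint arm with a two-finger parallel gripper is mounted at the origin on the work surface. World frame = base frame: x ahead of the robot, y to its left, z up, the work surface at z = 0. Lengths are in m, angles in degrees, forces in N, time in s.
With the tool pointing down it reaches from about 0.25 to 0.725 m from the base axis. Payload 9.7 kg.
Tool frame: the origin (TCP) lies at the very end of the fingers, on their centre line; the grasp point (between the pads) lies 19 mm behind it; y points along the fingers, x is the direction in which the jaws open and shut, and the axes are right-handed (so a half turn about y gives the same grasp; the last joint's range is limited). The gripper opens to 85 mm and grips with 20 to 120 N. Pads are 22 mm wide; open, the fingers measure 114 mm over their backs; the gripper's body (76 mm by 85 mm) begins 54 mm behind the grasp point. The pads swing forward as they close: fully open they stand 13 mm farther back than shut.
Start: joints at [-73.396, 4.979, 10.078, 95.1, 0, 90], TCP at [0.157, -0.527, 0.231] pointing down, gripper open.
Joint ranges: [-179.16, 179.16], [-48.56, 103.87], [-65.8, 70.77], [-126.05, 130.52], [-82.76, 87.17], [-180, 180]. Speed limits (degrees/s): [127.2, 127.2, 147.25, 180, 180, 180].

### API

Orientations are given as [roll, pitch, yaw] about the fixed x, y, z axes, in that order (R = Rz(yaw) Ry(pitch) Rx(roll)).
In Python, from workcell import bot gives the robot as it stands.
- The arm moves only by the shell command python3 -m jog 'ROWS' [FORCE]. ROWS is JSON, a list of rows, each an object with "rotation": the turn, a rotation vector about the world's x, y, z in degrees, a list of three; "travel": the shift along the world's x, y, z in mm, a list of three; "jaw": the gripper command: -1 is shut, 1 is fully open, values between are in proportion. In form: [{"rotation": [rx, ry, rz], "travel": [x, y, z], "jaw": jaw}, ...]. A call has 1 to 8 rows; each row shifts and turns the commanded pose from where the row before left it; what a row does not reach is not made up. A row lasts 1/8 s, in which the tool goes at most 62.5 mm and 10.7 degrees, less where a joint would pass 70% of its speed; a pose out of reach is approached as far as the arm can. A call with a gripper value outside its range is refused whole. The fingers move at their own pace and stop on an object; FORCE is the grip in N (left out, the last holds). Time passes only in rows, so rows that do not move let the fingers close. It gives the time, the measured TCP pose, the force and the opening at its end, in the units of the state.
- bot.get_obs(): the state, without advancing time (a new reading comes with each control period).
- bot.camera(name): name is "side" or "top"; returns the picture (384x512x3 uint8, red, green, blue); there is no depth.
- bot.camera_params(name): a dict with "K" (3x3 intrinsics, pixels), "view" (4x4, takes a point from world to camera coordinates). Camera axes: x right, y up, looking along -z (the intrinsics and any distortion apply to the point x, -y, -z); pixel columns grow to the right and rows downward; lengths in m; the calibration is good to about 2 mm. A picture is of the moment at which its call begins. camera_params takes no time and is no camera call.
- bot.job_done(): hands the job in, once; it reports no verdict.
Trained networks look in the newest picture that a camera, given by its name, has taken for a name from the list of things; names that differ only in an ending like _2 or _b are one class to them, and where a whole thing is asked for, a point or a joint stands for the part that bears it (a point fixed in the world has none). Each returns a list of dicts, best first, with "score" (0 to 1); they miss things now and then, are a little off and sometimes report something else, mostly with a low value. They report only what shows in the picture. A call takes as long as a camera call. They do not tell look-alikes from the thing itself.
- bot.recognise(camera, thing): "xy" ([column, row] in pixels, amid what is visible of it).
- bot.trace(camera, thing): "mask" (384x512 bool, what is visible of it) and "xy" ([column, row] in pixels, amid what is visible of it).
The state is a dict: "time": time; "q": joint angles; "qd": joint speeds; "joint_efforts": joint torques, N m; "ee_pos": TCP position; "tcp_rot": TCP orientation; "wrist_force": force on the tool from outside, world axes, zero at the start; "torque": the same for the moment, N m; "opening": finger opening in m.
Only numpy, scipy, OpenCV 4.12 (cv2) and the standard library are available. Lean on these libraries where they do the work, as an engineer would, in place of code of your own. Each camera call takes 0.05 s, during which the arm holds its last target.

## Working session

There is one attempt and no reset: what is moved stays moved. The work goes in short steps, Python scripts to look and compute and a shell command to move; the robot and the scene stay as the last step left them, time stands still between calls to the robot, and variables do not carry over. Pictures are saved under pics/ and viewed, and the job is handed in when it is done.

```bash
mkdir -p pics; ls; python3 - <<'E'
from workcell import bot
import cv2,numpy as np
o=bot.get_obs()
for k,v in o.items(): print(k,np.round(v,4))
for n in("top","side"):
    im=bot.camera(n); cv2.imwrite(f"pics/{n}0.png",cv2.resize(im[...,::-1],(800,600),interpolation=cv2.INTER_CUBIC))
    cv2.imwrite(f"pics/{n}0_raw.png",im[...,::-1])
    p=bot.camera_params(n); print(n,{k:np.round(v,4).tolist() for k,v in p.items()})
E
```

```text
pics
time 0.0
q [-7.33992e+01  5.01230e+00  1.00339e+01  9.50983e+01 -1.00000e-03
  9.00002e+01]
qd [ 0.0385 -0.0577  0.0173  0.0451 -0.028  -0.0855]
joint_efforts [ 1.00000e-04 -5.20384e+01  4.64805e+01  1.60000e-02 -0.00000e+00
 -0.00000e+00]
ee_pos [ 0.1571 -0.5269  0.2306]
tcp_rot [-9.00010e+01  7.67000e-02 -7.33994e+01]
wrist_force [-0.8773 -0.1204  0.236 ]
torque [0.0332 0.0381 0.0343]
opening 0.0851
top {'K': [[408.4632, 0.0, 257.2815], [0.0, 408.4632, 191.8357], [0.0, 0.0, 1.0]], 'view': [[-0.0153, -0.9998, -0.0154, -0.0322], [0.9974, -0.0164, 0.0697, -0.4842], [-0.07, -0.0143, 0.9974, -1.2386], [0.0, 0.0, 0.0, 1.0]]}
side {'K': [[380.9065, 0.0, 257.6996], [0.0, 380.9065, 189.8811], [0.0, 0.0, 1.0]], 'view': [[0.9975, -0.0707, 0.0085, -0.4842], [0.0337, 0.5746, 0.8177, -0.0959], [-0.0627, -0.8154, 0.5756, -1.149], [0.0, 0.0, 0.0, 1.0]]}
```

View pics/top0.png

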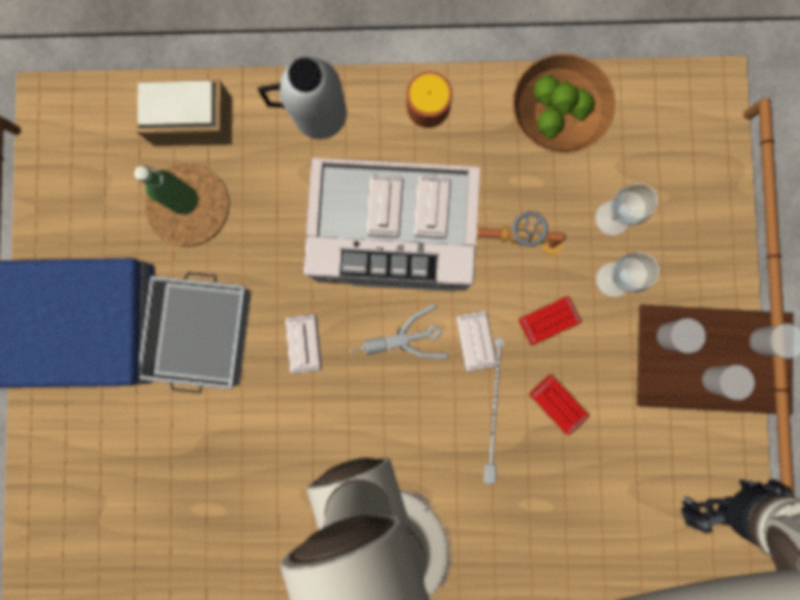

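View pics/side0.png

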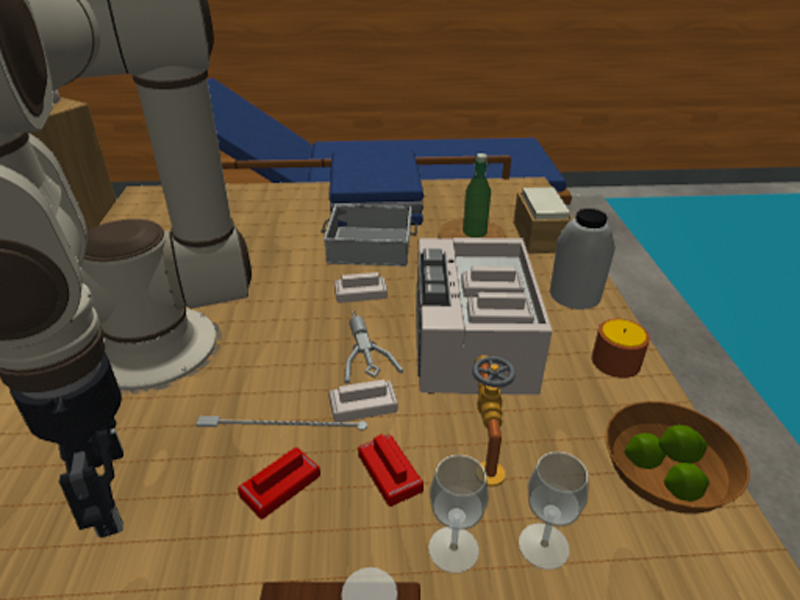

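The two white blocks at about (385,205) and (432,205) lie in the tray, so they are spent. The white ones at (302,343) and (476,340) are fresh. The red ones at (550,320) and (559,404) are look-alikes. A third fresh block could be hidden by the arm. Next I'll run the networks and fit the models.

```bash
cat > h.py <<'E'
from workcell import bot
import cv2,numpy as np
from scipy.optimize import minimize,least_squares
P={n:bot.camera_params(n) for n in("top","side")}
def proj(n,X):
    X=np.atleast_2d(X); V=np.array(P[n]["view"]);K=np.array(P[n]["K"])
    c=X@V[:3,:3].T+V[:3,3]; p=np.c_[c[:,0],-c[:,1],-c[:,2]]@K.T
    return p[:,:2]/p[:,2:]
def back(n,uv,z):
    V=np.array(P[n]["view"]);K=np.array(P[n]["K"])
    d=np.linalg.inv(K)@np.r_[uv,1]; d=np.array([d[0],-d[1],-d[2]])
    R=V[:3,:3].T; o=-R@V[:3,3]; d=R@d; return o+d*(z-o[2])/d[2]
def box(x0,x1,y0,y1,z0,z1): return np.array([[x,y,z] for x in(x0,x1) for y in(y0,y1) for z in(z0,z1)])
SL=box(-.055,.055,-.03,.03,0,.024); BAR=box(-.04,.04,-.009,.009,.024,.048)
def place(X,x,y,z,yaw):
    c,s=np.cos(yaw),np.sin(yaw); return np.c_[X[:,0]*c-X[:,1]*s+x,X[:,0]*s+X[:,1]*c+y,X[:,2]+z]
S=4
def rend(n,hulls):
    m=np.zeros((384*S,512*S),np.uint8)
    for H in hulls:
        u=proj(n,H)*S+ (S-1)/2
        cv2.fillConvexPoly(m,cv2.convexHull(np.round(u).astype(np.int32)),1)
    return cv2.resize(m.astype(np.float32),(512,384),interpolation=cv2.INTER_AREA)
def fit(masks,x,y,z,yaw,hulls=(SL,BAR)):
    def f(p):
        e=0
        for n,m in masks.items():
            r=rend(n,[place(H,p[0],p[1],z,p[2]) for H in hulls]); m=m.astype(np.float32)
            e+=1-np.minimum(r,m).sum()/np.maximum(r,m).sum()
        return e
    best=None
    for dy in (0,):
        r=minimize(f,[x,y,yaw],method="Nelder-Mead",options=dict(initial_simplex=[[x,y,yaw],[x+.012,y,yaw],[x,y+.012,yaw],[x,y,yaw+.2]],xatol=2e-4,fatol=1e-4))
        if best is None or r.fun<best.fun: best=r
    return best.x,best.fun
E
python3 - <<'E'
from h import *
import pickle
D={}
for n in("top","side"):
    bot.camera(n)
    for t in ["fresh_1","cooler","tub","key_stop","key_a","valve_wheel","bottle","wineglass_1"]:
        r=bot.trace(n,t); D[n,t]=r
        print(n,t,[(round(d["score"],2),np.round(d["xy"]).tolist(),int(d["mask"].sum())) for d in r])
pickle.dump(D,open("D.pkl","wb"))
for n in("top","side"):
    im=cv2.imread(f"pics/{n}0_raw.png")
    if n=="top": c=im[95:190,185:370]
    else: c=im[145:330,200:360]
    f=min(800/c.shape[1],600/c.shape[0]); cv2.imwrite(f"pics/c_{n}.png",cv2.resize(c,None,fx=f,fy=f,interpolation=cv2.INTER_CUBIC))
E
```

```text
top fresh_1 [(0.72, [307.0, 218.0], 709), (0.57, [339.0, 145.0], 399)]
top cooler []
top tub [(0.62, [124.0, 213.0], 4410), (0.5, [270.0, 169.0], 133)]
top key_stop []
top key_a [(0.5, [341.0, 144.0], 367), (0.41, [242.0, 171.0], 114)]
top valve_wheel [(0.76, [339.0, 146.0], 434)]
top bottle [(0.94, [109.0, 117.0], 738)]
top wineglass_1 [(0.74, [402.0, 132.0], 875), (0.67, [403.0, 171.0], 852)]
side fresh_1 [(0.97, [234.0, 184.0], 526), (0.66, [231.0, 258.0], 895)]
side cooler [(0.76, [308.0, 217.0], 6688), (0.51, [231.0, 258.0], 939)]
side tub [(0.88, [230.0, 151.0], 1993), (0.65, [232.0, 259.0], 933)]
side key_stop [(0.19, [313.0, 238.0], 451)]
side key_a [(0.52, [274.0, 171.0], 46), (0.46, [278.0, 186.0], 125)]
side valve_wheel [(0.83, [319.0, 236.0], 395)]
side bottle [(0.75, [306.0, 130.0], 746)]
side wineglass_1 [(0.64, [352.0, 321.0], 2201), (0.57, [292.0, 324.0], 2215)]
```

View pics/c_top.png

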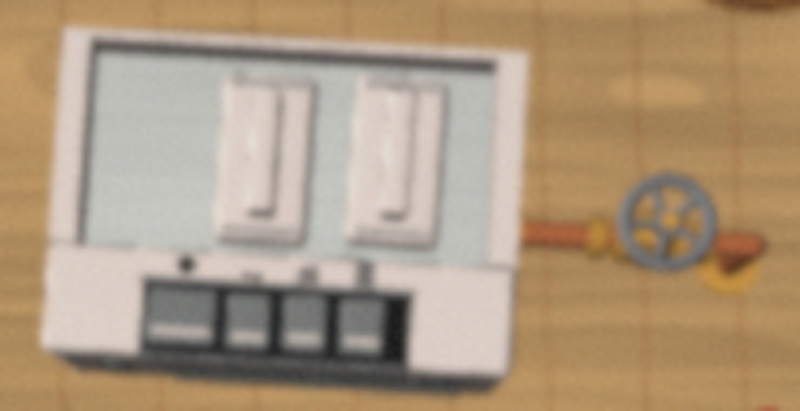

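View pics/c_side.png

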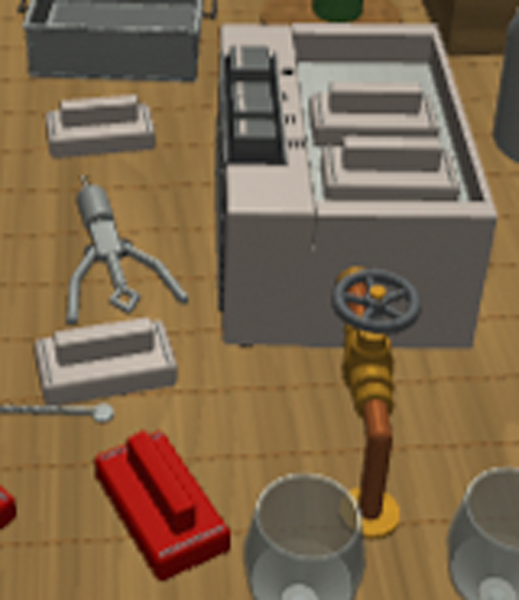

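```bash
python3 - <<'E'
from h import *
import pickle
top=np.array([[65,27],[528,50],[508,375],[42,347]])/4.324+[185,95]
side=np.array([[437,25],[495,213],[228,210],[220,25]])/3.243+[200,145]
sb=np.array([[225,343],[470,346]])/3.243+[200,145]
X=np.array([[.105,.15,.15],[.105,-.15,.15],[-.105,-.15,.15],[-.105,.15,.15],[-.105,-.15,0],[.105,-.15,0]])
def res(p):
    Y=place(X,p[0],p[1],0,p[2]); return np.r_[proj("top",Y[:4])-top,proj("side",Y)-np.r_[side,sb]].ravel()
r=least_squares(res,[.5,0,0]); print("cooler",r.x,np.degrees(r.x[2]),np.round(r.fun,1).reshape(-1,2).tolist())
# blocks via white threshold
im={n:cv2.imread(f"pics/{n}0_raw.png") for n in("top","side")}
M={}
for n in im:
    hsv=cv2.cvtColor(im[n],cv2.COLOR_BGR2HSV)
    for q in ([(193,220),(305,218),(246,131),(276,131)] if n=="top" else [(231,184),(233,258),(315,180),(322,195)]): print(n,q,hsv[q[1],q[0]],)
    for q in ([(225,131),(180,220)] if n=="top" else [(300,165),(250,184)]): print(n,'bg',q,hsv[q[1],q[0]])
    m=((hsv[...,1]<70)&(hsv[...,2]>120)).astype(np.uint8); k,l,st,ce=cv2.connectedComponentsWithStats(m)
    for i in range(1,k):
        if st[i,4]>80: print(i,st[i].tolist(),ce[i].round())
    M[n]=l
def pick(n,uv): return M[n]==M[n][uv[1],uv[0]]
for t,s in [((193,220),(231,190)),((305,218),(233,265))]:
    m={"top":pick("top",t),"side":pick("side",s)}
    x0=back("top",np.array(t),.024)
    for y0 in(-.2,.2):
        for mm in (m,{"top":m["top"]},{"side":m["side"]}):
            p,e=fit(mm,x0[0],x0[1],0,y0); print("block",list(mm),p[:2].round(4),np.degrees(p[2]).round(1),round(e,3))
E
```

```text
cooler [ 0.61822922 -0.02416531 -0.07384669] -4.23110342876723 [[-1.2, -1.1], [-0.9, -0.7], [-0.1, -0.9], [-1.1, -0.5], [-0.9, -0.5], [0.3, 0.5], [-0.7, 0.7], [-0.4, -1.1], [-1.2, 2.7], [-0.3, 2.4]]
top (193, 220) [ 11  26 214]
top (305, 218) [ 11  24 221]
top (246, 131) [ 11  29 214]
top (276, 131) [ 12  27 220]
top bg (225, 131) [ 35   8 192]
top bg (180, 220) [ 17 119 178]
1 [0, 0, 69, 22, 1389] [32. 10.]
2 [69, 0, 11, 19, 102] [74.  8.]
3 [80, 0, 350, 19, 5228] [242.   7.]
5 [443, 0, 69, 10, 597] [479.   4.]
11 [0, 13, 512, 343, 15673] [318.  66.]
12 [88, 52, 48, 28, 1310] [112.  66.]
13 [480, 74, 13, 125, 705] [486. 137.]
14 [0, 85, 9, 82, 563] [  4. 127.]
15 [194, 101, 113, 82, 7004] [250. 138.]
18 [381, 118, 40, 33, 852] [401. 134.]
19 [328, 135, 22, 20, 102] [340. 144.]
23 [381, 162, 41, 28, 830] [401. 176.]
33 [90, 176, 67, 73, 3295] [126. 212.]
34 [231, 195, 55, 35, 559] [259. 216.]
35 [292, 199, 31, 111, 1053] [308. 233.]
36 [182, 201, 24, 38, 724] [193. 220.]
37 [421, 204, 30, 22, 474] [437. 214.]
39 [450, 234, 33, 22, 517] [468. 244.]
40 [0, 249, 5, 135, 425] [  1. 302.]
[... 785 characters left out ...]
. 254.]
85 [342, 323, 28, 13, 197] [356. 329.]
86 [274, 325, 34, 42, 921] [291. 347.]
87 [332, 335, 32, 29, 670] [348. 350.]
88 [219, 363, 35, 21, 605] [236. 374.]
block ['top', 'side'] [0.4003 0.1579] 5.4 1.056
block ['top'] [0.4002 0.1579] 5.4 0.058
block ['side'] [0.4673 0.0283] 25.8 0.996
block ['top', 'side'] [0.4011 0.1575] 5.9 1.053
block ['top'] [0.4009 0.1575] 5.9 0.055
block ['side'] [ 0.8006 -0.5158] -4.0 0.989
block ['top', 'side'] [ 0.4015 -0.1827] 10.3 1.317
block ['top'] [ 0.4015 -0.1827] 10.3 0.32
block ['side'] [ 0.452  -0.4691] 122.9 0.991
block ['top', 'side'] [ 0.4014 -0.1833] 10.3 1.317
block ['top'] [ 0.4015 -0.1832] 10.4 0.32
block ['side'] [ 0.4439 -0.4437] 99.5 0.992
```

```bash
python3 - <<'E'
from h import *
import pickle
D=pickle.load(open("D.pkl","rb"))
S0=lambda a,s,o:(np.array(a)+.5)/s-.5+np.array(o)
top=S0([[65,27],[528,50],[508,375],[42,347]],4.324,[185,95])
side=S0([[437,25],[495,213],[228,210],[220,25]],3.243,[200,145])
X=np.array([[.105,.15,.15],[.105,-.15,.15],[-.105,-.15,.15],[-.105,.15,.15]])
# extra: tray inner top rear-left, rear-right (top view) ; 
def res(p):
    Y=place(X,p[0],p[1],0,p[2]); return np.r_[proj("top",Y)-top,proj("side",Y)-side].ravel()
r=least_squares(res,[.5,0,0]); print("cooler",r.x,np.degrees(r.x[2]),np.round(r.fun,1).reshape(-1,2).tolist())
C=r.x
im={n:cv2.imread(f"pics/{n}0_raw.png") for n in("top","side")}
hsv=cv2.cvtColor(im["top"],cv2.COLOR_BGR2HSV)
w=((hsv[...,1]<70)&(hsv[...,2]>120))
t1=np.zeros_like(w); t1[195:245,178:210]=w[195:245,178:210]
t2=D["top","fresh_1"][0]["mask"]
B=[]
for t,s in [(t1,D["side","fresh_1"][0]["mask"]),(t2,D["side","fresh_1"][1]["mask"])]:
    c=np.argwhere(t).mean(0)[::-1]; x0=back("top",c,.024)
    for mm in ({"top":t,"side":s},{"top":t},{"side":s}):
        p,e=fit(mm,x0[0],x0[1],0,.15); print(list(mm),p[:2].round(4),np.degrees(p[2]).round(1),round(e,3))
        if len(mm)==2:B.append((p[0],p[1],0,p[2]))
# spent in tray: white in tray, top only
# guess slots y: fit from crop corners of bar/slab (slab top z=.116+.024)
for cs in ([[225,78],[315,82],[303,245],[215,240]],[[355,78],[447,85],[435,247],[345,242]]):
    uv=S0(cs,4.324,[185,95]); q=np.array([back("top",u,.128)for u in uv]); c=q.mean(0)
    yaw=np.arctan2(*(q[0]+q[1]-q[2]-q[3])[[1,0]]); print("spent",c.round(4),np.degrees(yaw)); B.append((c[0],c[1],.116,yaw))
# tub
tm=D["top","tub"][0]["mask"]; TB=box(-.095,.095,-.0875,.0875,0,.065)
for mm in ({"top":tm,"side":D["side","tub"][0]["mask"]},{"top":tm},{"side":D["side","tub"][0]["mask"]}):
    p,e=fit(mm,.4,.33,0,0,(TB,)); print("tub",p[:2],np.degrees(p[2]),e)
# wheel
for n in("top","side"):
    d=D[n,"valve_wheel"][0]; print(n,d["xy"],back(n,d["xy"],.146))
pickle.dump((C,B,p),open("S.pkl","wb"))
for n in("top","side"):
    I=cv2.resize(im[n],None,fx=4,fy=4,interpolation=cv2.INTER_CUBIC)
    pl=lambda Y,c:cv2.polylines(I,[np.round(proj(n,Y)*4+1.5).astype(np.int32)],True,c,1)
    pl(place(X,*C[:2],0,C[2]),(0,0,255))
    tr=np.array([[.0,0,.15]]) 
    for y in(-.132,.132): pass
    def cp(x0,x1,y0,y1,z): return place(np.array([[x0,y0,z],[x1,y0,z],[x1,y1,z],[x0,y1,z]]),*C[:2],0,C[2])
    pl(cp(-.035,.099,-.132,.132,.15),(0,255,0))
    for b in B:
        for H,zz in((SL,.024),(BAR,.048)):
            h=H[H[:,2]==zz][[0,1,3,2]]; pl(place(h,*b),(255,0,0))
    for p_ in(p,): pl(place(TB[TB[:,2]>0][[0,1,3,2]],p_[0],p_[1],0,p_[2]),(255,0,255))
    I=I[380:1000,320:1480] if n=="top" else I[520:1120,760:1480]
    f=min(800/I.shape[1],600/I.shape[0]); cv2.imwrite(f"pics/o_{n}.png",cv2.resize(I,None,fx=f,fy=f))
E
```

```text
cooler [ 0.61767869 -0.02469592 -0.07616465] -4.363913207854602 [[-0.5, -0.7], [-0.3, -0.0], [0.3, -0.1], [-0.6, -0.1], [-0.5, -0.0], [0.4, 1.0], [-0.7, 1.1], [-0.1, -0.7]]
['top', 'side'] [0.4012 0.1582] 4.3 0.182
['top'] [0.4014 0.1575] 5.0 0.057
['side'] [0.4031 0.163 ] 6.8 0.106
['top', 'side'] [ 0.403  -0.1836] 8.8 0.164
['top'] [ 0.4031 -0.1836] 9.6 0.058
['side'] [ 0.4021 -0.1809] 9.1 0.097
spent [ 0.6466 -0.0116  0.128 ] -4.593434751283808
spent [ 0.6438 -0.0972  0.128 ] -4.87174866134655
tub [0.42779944 0.36235254] -6.8282875987143035 0.11170881986618042
tub [0.42777534 0.3608803 ] -6.821646406094581 0.05715256929397583
tub [0.42756715 0.36501232] -6.913351672501317 0.04651951789855957
top [339.2, 145.7] [ 0.59890624 -0.27054218  0.146     ]
side [318.6, 236.1] [ 0.6078177  -0.26401876  0.146     ]
```

View pics/o_top.png

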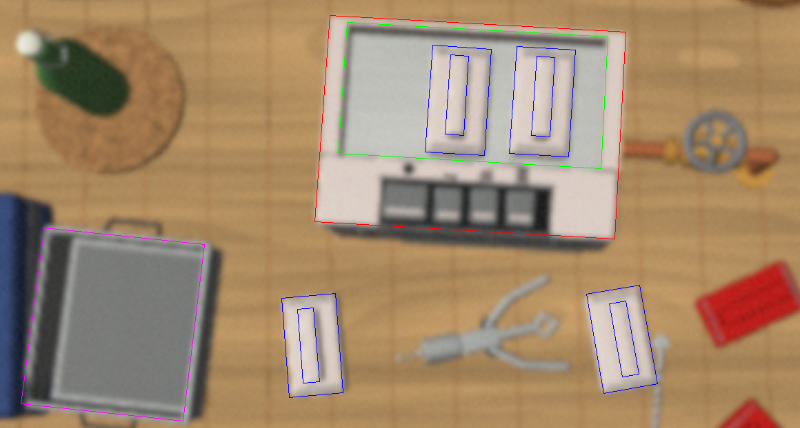

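View pics/o_side.png

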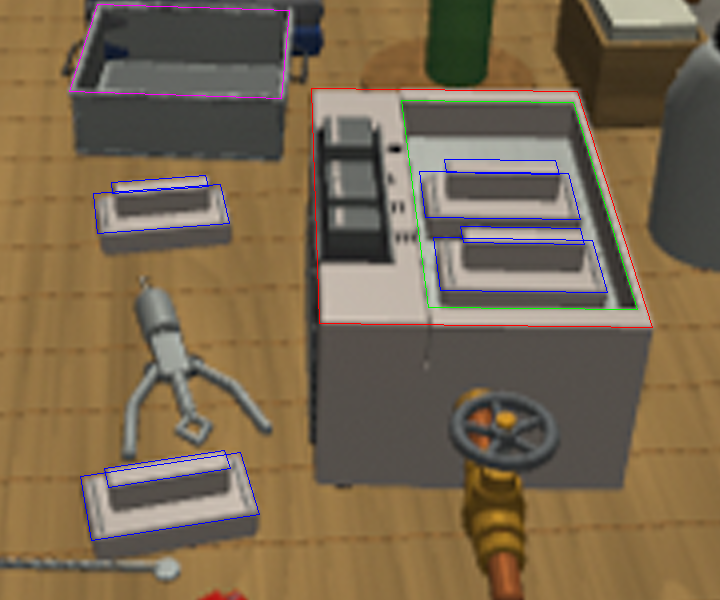

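The overlays agree with the models to about 2 mm. The two spent blocks are in the tray, and two white fresh blocks lie on the table, with none red. Next come the keys and the wheel.

```bash
python3 - <<'E'
from h import *
im=cv2.imread("pics/top0_raw.png")
c=im[155:185,212:285]; cv2.imwrite("pics/keys.png",cv2.resize(c,None,fx=10,fy=10,interpolation=cv2.INTER_CUBIC))
c=im[130:165,315:360]; cv2.imwrite("pics/wheel.png",cv2.resize(c,None,fx=14,fy=14,interpolation=cv2.INTER_CUBIC))
c=cv2.imread("pics/side0_raw.png")[222:255,295:340]; cv2.imwrite("pics/wheels.png",cv2.resize(c,None,fx=14,fy=14,interpolation=cv2.INTER_CUBIC))
E
```

```text
(no output)
```

View pics/keys.png

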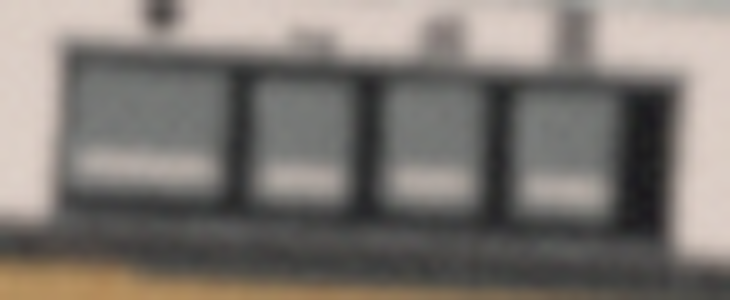

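View pics/wheel.png

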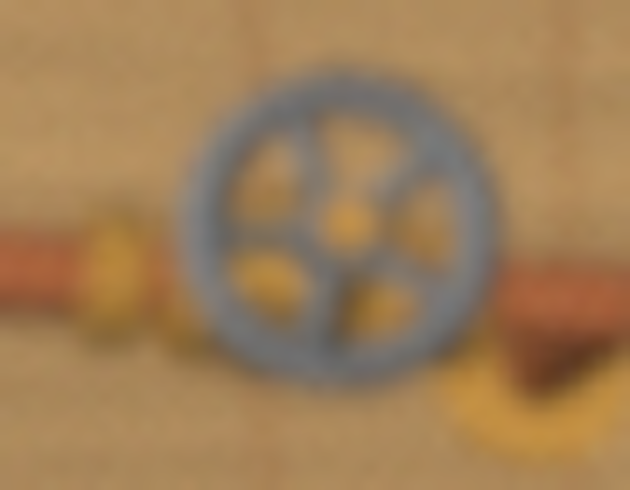

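View pics/wheels.png

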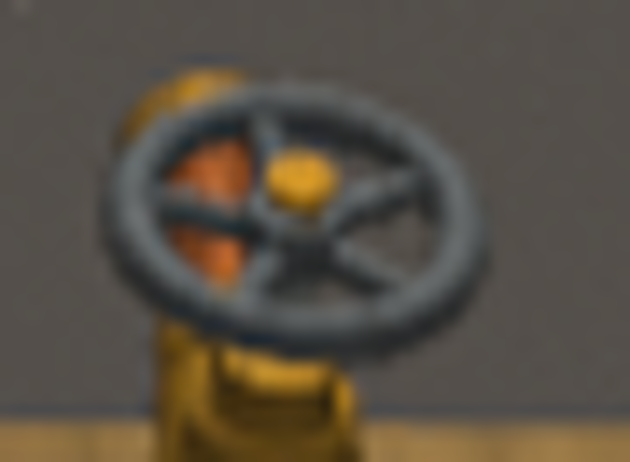

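```bash
python3 - <<'E'
from h import *
C=np.array([.6177,-.0247]);a=np.radians(-4.364);R=np.array([[np.cos(a),-np.sin(a)],[np.sin(a),np.cos(a)]])
for n,u in(("stop",(148,125)),("slow",(303,138)),("med",(432,143)),("fast",(565,150))):
    uv=(np.array(u)+.5)/10-.5+[212,155]; X=back("top",uv,.164); print(n,X.round(4),"local",((X[:2]-C)@R).round(4))
for n,u,z in(("top",(338.96,145.6),.146),("side",(315.68,237.2),.146)):
    X=back(n,np.array(u),z);print("wheel",n,X.round(4),((X[:2]-C)@R).round(4))
# LSQ 3D from both
f=lambda p:np.r_[proj("top",p)-[338.96,145.6],proj("side",p)-[315.68,237.2]].ravel()
r=least_squares(f,[.6,-.27,.146]);print(r.x,r.fun)
for l in((-.07,.06),(-.07,-.054),(.032,-.08),(.032,0),(.032,.08)): print(l,(C+R@np.array(l)).round(4))
E
```

```text
stop [0.5424 0.0413 0.164 ] local [-0.0801  0.06  ]
slow [ 0.5381 -0.001   0.164 ] local [-0.0811  0.0176]
med [ 0.5362 -0.0361  0.164 ] local [-0.0804 -0.0176]
fast [ 0.5336 -0.0722  0.164 ] local [-0.0802 -0.0538]
wheel top [ 0.5992 -0.2699  0.146 ] [ 2.000e-04 -2.459e-01]
wheel side [ 0.6003 -0.2673  0.146 ] [ 0.0011 -0.2433]
[ 0.5993102  -0.26956268  0.14799842] [ 0.01391199 -0.17011542 -0.14148828  0.0196325 ]
(-0.07, 0.06) [0.5525 0.0405]
(-0.07, -0.054) [ 0.5438 -0.0732]
(0.032, -0.08) [ 0.6435 -0.1069]
(0.032, 0) [ 0.6496 -0.0271]
(0.032, 0.08) [0.6557 0.0526]
```

```bash
python3 -m jog '[{"rotation":[0,0,0],"travel":[0,0,50],"jaw":-1},{"rotation":[0,0,8],"travel":[25,40,20],"jaw":-1},{"rotation":[0,0,8],"travel":[25,40,0],"jaw":-1},{"rotation":[0,0,8],"travel":[25,40,0],"jaw":-1},{"rotation":[0,0,8],"travel":[25,40,0],"jaw":-1},{"rotation":[0,0,8],"travel":[25,40,0],"jaw":-1},{"rotation":[0,0,8],"travel":[25,40,0],"jaw":-1},{"rotation":[0,0,8],"travel":[25,40,0],"jaw":-1}]' 40; python3 -m jog '[{"rotation":[0,0,8],"travel":[25,40,0],"jaw":-1},{"rotation":[0,0,5],"travel":[25,40,0],"jaw":-1},{"rotation":[0,0,0],"travel":[25,40,0],"jaw":-1},{"rotation":[0,0,0],"travel":[25,40,0],"jaw":-1},{"rotation":[0,0,0],"travel":[25,40,0],"jaw":-1},{"rotation":[0,0,0],"travel":[25,40,0],"jaw":-1},{"rotation":[0,0,0],"travel":[0,0,0],"jaw":-1},{"rotation":[0,0,0],"travel":[0,0,0],"jaw":-1}]'; python3 - <<'E'
from h import *
o=bot.get_obs(); print(np.round(o["q"],1),o["ee_pos"],o["tcp_rot"],o["wrist_force"],o["opening"])
for n in("top","side"):
    im=bot.camera(n); cv2.imwrite(f"pics/{n}1.png",cv2.resize(im[...,::-1],(640,480),interpolation=cv2.INTER_CUBIC))
E
```

```text
time: 2.0
ee_pos: [0.3327, -0.2457, 0.3015]
tcp_rot: [-90.0, -0.0, -17.1]
wrist_force: [0.0, 0.2, -0.0]
opening: 0.0002
time: 3.0
ee_pos: [0.482, -0.0072, 0.3013]
tcp_rot: [-90.0, 0.0, -4.4]
wrist_force: [-0.5, -0.1, 0.3]
opening: 0.0
[ -0.8  -2.1  10.7 102.9  -0.   93.5] [ 0.48195635 -0.00719877  0.30127943] [-9.00145559e+01  1.84026136e-02 -4.36264557e+00] [-0.48005362 -0.05054806  0.28301575] 4.716410283283815e-05
```

View pics/top1.png

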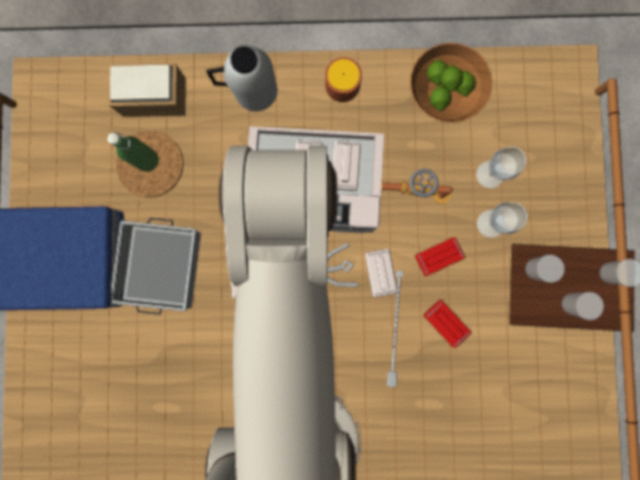

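View pics/side1.png

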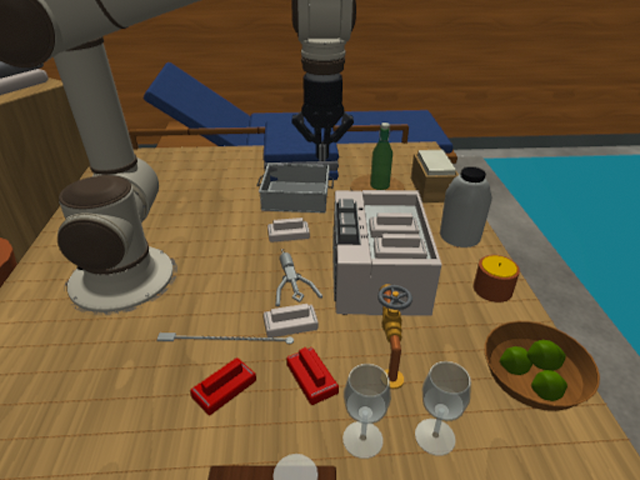

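Two fresh blocks and two spent blocks, with no third fresh one hidden behind the arm. Pressing stop.

```bash
python3 -m jog '[{"rotation":[0,0,0],"travel":[32,24,-40],"jaw":-1},{"rotation":[0,0,0],"travel":[31,24,-40],"jaw":-1},{"rotation":[0,0,0],"travel":[0,0,-20],"jaw":-1},{"rotation":[0,0,0],"travel":[0,0,-20],"jaw":-1},{"rotation":[0,0,0],"travel":[0,0,-10],"jaw":-1},{"rotation":[0,0,0],"travel":[0,0,0],"jaw":-1}]'; python3 -m jog '[{"rotation":[0,0,0],"travel":[0,0,-4],"jaw":-1},{"rotation":[0,0,0],"travel":[0,0,-4],"jaw":-1},{"rotation":[0,0,0],"travel":[0,0,-3],"jaw":-1},{"rotation":[0,0,0],"travel":[0,0,0],"jaw":-1}]'
```

```text
time: 3.85
ee_pos: [0.5448, 0.0402, 0.1713]
tcp_rot: [-90.0, 0.0, -4.5]
wrist_force: [-0.9, 1.0, -0.3]
opening: 0.0003
time: 4.35
ee_pos: [0.5452, 0.041, 0.1602]
tcp_rot: [-90.0, -0.0, -4.4]
wrist_force: [0.5, -0.2, 1.1]
opening: -0.0001
```

```bash
python3 -m jog '[{"rotation":[0,0,0],"travel":[0,0,-2],"jaw":-1},{"rotation":[0,0,0],"travel":[0,0,-2],"jaw":-1},{"rotation":[0,0,0],"travel":[0,0,0],"jaw":-1}]'
```

```text
time: 4.72
ee_pos: [0.5451, 0.041, 0.1563]
tcp_rot: [-90.0, -0.0, -4.4]
wrist_force: [0.1, 0.0, 3.0]
opening: -0.0
```

```bash
python3 -m jog '[{"rotation":[0,0,0],"travel":[0,0,-1],"jaw":-1},{"rotation":[0,0,0],"travel":[0,0,-1],"jaw":-1},{"rotation":[0,0,0],"travel":[0,0,0],"jaw":-1}]'
```

```text
time: 5.1
ee_pos: [0.5452, 0.041, 0.1559]
tcp_rot: [-90.0, -0.1, -4.4]
wrist_force: [-4.0, -0.2, 12.5]
opening: 0.0001
```

Bottom stop reached with 12.5 N. I'll lift, then turn the tool over the tray.

```bash
python3 -m jog '[{"rotation":[0,0,0],"travel":[0,0,30],"jaw":-1},{"rotation":[0,0,9],"travel":[0,0,45],"jaw":-1},{"rotation":[0,0,9],"travel":[0,0,30],"jaw":-0.1},{"rotation":[0,0,9],"travel":[20,-10,0],"jaw":-0.1},{"rotation":[0,0,9],"travel":[20,-10,0],"jaw":-0.1},{"rotation":[0,0,9],"travel":[20,-10,0],"jaw":-0.1},{"rotation":[0,0,9],"travel":[20,-10,0],"jaw":-0.1},{"rotation":[0,0,9],"travel":[22,-13,0],"jaw":-0.1}]'; python3 -m jog '[{"rotation":[0,0,9],"travel":[0,0,0],"jaw":-0.1},{"rotation":[0,0,9],"travel":[0,0,0],"jaw":-0.1},{"rotation":[0,0,9],"travel":[0,0,0],"jaw":-0.1},{"rotation":[0,0,0],"travel":[0,0,0],"jaw":-0.1}]'; python3 - <<'E'
from h import *
o=bot.get_obs(); print(np.round(o["q"],1))
im=bot.camera("side")[145:235,255:365,::-1]; cv2.imwrite(f"pics/side2.png",cv2.resize(im,None,fx=6,fy=6,interpolation=cv2.INTER_CUBIC))
E
```

```text
time: 6.1
ee_pos: [0.6477, -0.0122, 0.2589]
tcp_rot: [-90.0, 0.0, 58.9]
wrist_force: [0.6, -0.7, 0.3]
opening: 0.0382
time: 6.6
ee_pos: [0.6471, -0.012, 0.2589]
tcp_rot: [-90.0, -0.0, 85.5]
wrist_force: [0.5, 0.6, 0.2]
opening: 0.0383
[ -1.1  20.2  31.1 101.    0.    3.4]
```

View pics/side2.png

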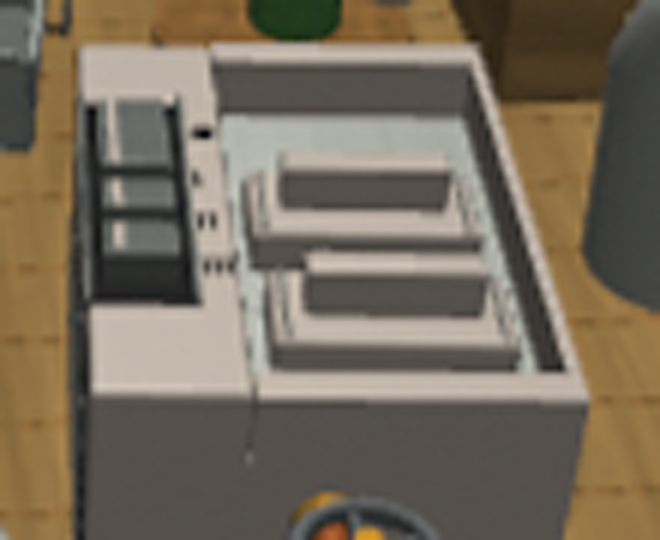

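```bash
cat > keys.py <<'E'
from h import *
def keyimg(raw,out):
    I=cv2.resize(raw[145:235,255:365],None,fx=7,fy=7,interpolation=cv2.INTER_CUBIC)
    J=I.copy()
    for y,w in((.06,.022),(.018,.014),(-.018,.014),(-.054,.014)):
        for z,c in((.166,(0,255,0)),(.157,(0,0,255))):
            q=place(np.array([[-.095,y-w,z],[-.059,y-w,z],[-.059,y+w,z],[-.095,y+w,z]]),.6177,-.0247,0,np.radians(-4.364))
            u=(proj("side",q)-[255,145])*7+3
            cv2.polylines(J,[np.round(u).astype(np.int32)],True,c,1)
    cv2.imwrite(out,np.hstack([I[40:400,30:330],J[40:400,30:330]]))
E
python3 - <<'E'
from keys import *
keyimg(cv2.imread("pics/side0_raw.png"),"pics/k0.png"); keyimg(bot.camera("side")[...,::-1],"pics/k1.png")
a=cv2.imread("pics/k0.png");b=cv2.imread("pics/k1.png"); cv2.imwrite("pics/k01.png",cv2.resize(np.hstack([a,b]),(800,240*1)))
cv2.imwrite("pics/k01.png",cv2.resize(np.vstack([a,b]),(500,600)))
E
```

```text
(no output)
```

View pics/k01.png

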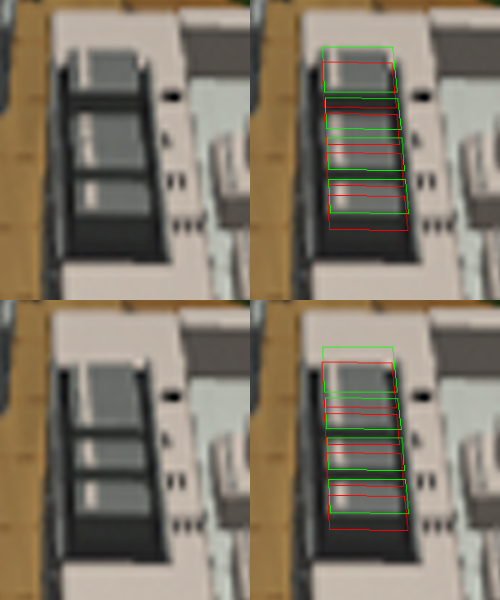

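The images confirm it: stop is now at its down outline and all the speed keys are up (slow was down before). Grasping the left spent block.

```bash
python3 -m jog '[{"rotation":[0,0,0],"travel":[0,0,-40],"jaw":-0.1},{"rotation":[0,0,0],"travel":[0,0,-35],"jaw":-0.1},{"rotation":[0,0,0],"travel":[0,0,-25],"jaw":-0.1},{"rotation":[0,0,0],"travel":[0,0,-15],"jaw":-0.1},{"rotation":[0,0,0],"travel":[0,0,0],"jaw":-0.1}]' 40; python3 -m jog '[{"rotation":[0,0,0],"travel":[0,0,0],"jaw":-1},{"rotation":[0,0,0],"travel":[0,0,0],"jaw":-1},{"rotation":[0,0,0],"travel":[0,0,0],"jaw":-1},{"rotation":[0,0,0],"travel":[0,0,0],"jaw":-1}]' 60
```

```text
time: 7.32
ee_pos: [0.6467, -0.012, 0.1435]
tcp_rot: [-89.9, 0.0, 85.5]
wrist_force: [0.8, 0.3, 0.6]
opening: 0.0385
time: 7.82
ee_pos: [0.6478, -0.0121, 0.1459]
tcp_rot: [-90.1, -0.0, 85.6]
wrist_force: [-0.1, 0.5, 6.4]
opening: 0.0164
```

```bash
python3 -m jog '[{"rotation":[0,0,0],"travel":[0,0,20],"jaw":-1},{"rotation":[0,0,0],"travel":[0,0,45],"jaw":-1},{"rotation":[0,0,0],"travel":[0,0,50],"jaw":-1},{"rotation":[0,0,0],"travel":[0,0,40],"jaw":-1},{"rotation":[0,0,0],"travel":[0,0,0],"jaw":-1}]'; python3 -m jog '[{"rotation":[0,0,-10.2],"travel":[-20,41,0],"jaw":-1},{"rotation":[0,0,-10.2],"travel":[-20,41,0],"jaw":-1},{"rotation":[0,0,-10.2],"travel":[-20,41,0],"jaw":-1},{"rotation":[0,0,-10.2],"travel":[-20,41,0],"jaw":-1},{"rotation":[0,0,-10.2],"travel":[-20,41,0],"jaw":-1},{"rotation":[0,0,-10.2],"travel":[-20,41,0],"jaw":-1},{"rotation":[0,0,-10.2],"travel":[-20,41,0],"jaw":-1},{"rotation":[0,0,-10.2],"travel":[-20,41,0],"jaw":-1}]'; python3 -m jog '[{"rotation":[0,0,-10.7],"travel":[-16,41,0],"jaw":-1},{"rotation":[0,0,0],"travel":[0,0,0],"jaw":-1},{"rotation":[0,0,0],"travel":[0,0,0],"jaw":-1}]'; python3 - <<'E'
from h import *
for n in("top","side"):
    im=bot.camera(n); cv2.imwrite(f"pics/{n}3.png",cv2.resize(im[...,::-1],(640,480),interpolation=cv2.INTER_CUBIC))
E
```

```text
time: 8.45
ee_pos: [0.648, -0.0121, 0.303]
tcp_rot: [-90.3, -0.0, 85.6]
wrist_force: [1.5, -0.8, -1.5]
opening: 0.0163
time: 9.45
ee_pos: [0.4862, 0.3171, 0.2979]
tcp_rot: [-90.0, 0.1, 3.7]
wrist_force: [1.2, 0.5, -1.4]
opening: 0.0164
time: 9.82
ee_pos: [0.471, 0.3568, 0.2983]
tcp_rot: [-90.1, 0.1, -6.6]
wrist_force: [-0.2, -0.5, -2.2]
opening: 0.0166
```

View pics/side3.png

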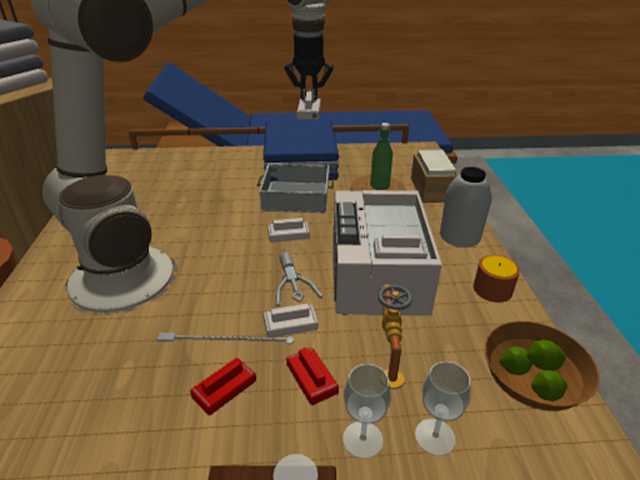

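View pics/top3.png

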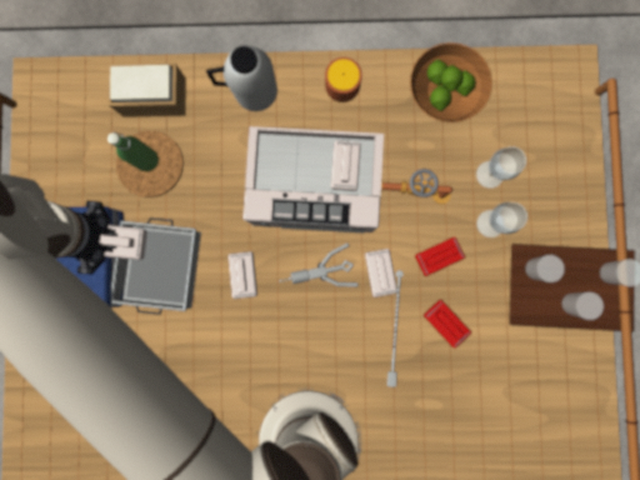

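```bash
python3 -m jog '[{"rotation":[0,0,0],"travel":[0,0,-50],"jaw":-1},{"rotation":[0,0,0],"travel":[0,0,-60],"jaw":-1},{"rotation":[0,0,0],"travel":[0,0,-60],"jaw":-1},{"rotation":[0,0,0],"travel":[0,0,-50],"jaw":-1},{"rotation":[0,0,0],"travel":[0,0,-25],"jaw":-1},{"rotation":[0,0,0],"travel":[0,0,-13],"jaw":-1},{"rotation":[0,0,0],"travel":[0,0,0],"jaw":-1}]'
```

```text
time: 10.8
ee_pos: [0.4713, 0.3563, 0.0411]
tcp_rot: [-90.0, 0.0, -6.7]
wrist_force: [0.4, -0.8, -1.9]
opening: 0.0161
```

```bash
python3 -m jog '[{"rotation":[0,0,0],"travel":[0,0,-3],"jaw":-1},{"rotation":[0,0,0],"travel":[0,0,-3],"jaw":-1},{"rotation":[0,0,0],"travel":[0,0,0],"jaw":-1}]'
```

```text
time: 11.18
ee_pos: [0.4712, 0.357, 0.0355]
tcp_rot: [-90.0, -0.0, -6.7]
wrist_force: [-1.1, 0.7, -1.6]
opening: 0.0165
```

```bash
python3 -m jog '[{"rotation":[0,0,0],"travel":[0,0,-1.5],"jaw":-1},{"rotation":[0,0,0],"travel":[0,0,-1],"jaw":-1},{"rotation":[0,0,0],"travel":[0,0,0],"jaw":-1}]'
```

```text
time: 11.55
ee_pos: [0.4713, 0.3571, 0.0339]
tcp_rot: [-90.0, -0.0, -6.7]
wrist_force: [-1.9, -1.4, 7.0]
opening: 0.0162
```

```bash
python3 -m jog '[{"rotation":[0,0,0],"travel":[0,0,0],"jaw":-0.05},{"rotation":[0,0,0],"travel":[0,0,0],"jaw":-0.05},{"rotation":[0,0,0],"travel":[0,0,30],"jaw":-0.05},{"rotation":[0,0,0],"travel":[0,0,60],"jaw":-0.05},{"rotation":[0,0,0],"travel":[0,0,60],"jaw":-0.05},{"rotation":[0,0,0],"travel":[0,0,60],"jaw":-0.05},{"rotation":[0,0,0],"travel":[0,0,30],"jaw":-0.05},{"rotation":[0,0,0],"travel":[0,0,0],"jaw":-0.05}]'; python3 -m jog '[{"rotation":[0,0,10.2],"travel":[19,-50,0],"jaw":-0.1},{"rotation":[0,0,10.2],"travel":[19,-50,0],"jaw":-0.1},{"rotation":[0,0,10.2],"travel":[19,-50,0],"jaw":-0.1},{"rotation":[0,0,10.2],"travel":[19,-50,0],"jaw":-0.1},{"rotation":[0,0,10.2],"travel":[19,-50,0],"jaw":-0.1},{"rotation":[0,0,10.2],"travel":[19,-50,0],"jaw":-0.1},{"rotation":[0,0,10.2],"travel":[19,-50,0],"jaw":-0.1},{"rotation":[0,0,10.2],"travel":[19,-50,0],"jaw":-0.1}]'; python3 -m jog '[{"rotation":[0,0,10.2],"travel":[20.5,-54,0],"jaw":-0.1},{"rotation":[0,0,0],"travel":[0,0,0],"jaw":-0.1}]'; python3 - <<'E'
from h import *
for n in("side","top"):
    im=bot.camera(n); cv2.imwrite(f"pics/{n}4_raw.png",im[...,::-1]); cv2.imwrite(f"pics/{n}4.png",cv2.resize(im[...,::-1],(640,480),interpolation=cv2.INTER_CUBIC))
E
```

```text
time: 12.55
ee_pos: [0.4719, 0.3575, 0.2754]
tcp_rot: [-89.8, -0.2, -6.7]
wrist_force: [0.1, -0.4, -1.0]
opening: 0.0406
time: 13.55
ee_pos: [0.6233, -0.0448, 0.2711]
tcp_rot: [-89.9, 0.0, 75.2]
wrist_force: [0.8, 0.4, -0.1]
opening: 0.0381
time: 13.8
ee_pos: [0.6441, -0.1007, 0.2695]
tcp_rot: [-89.8, 0.0, 85.0]
wrist_force: [0.0, 0.7, 0.1]
opening: 0.0384
```

View pics/side4.png

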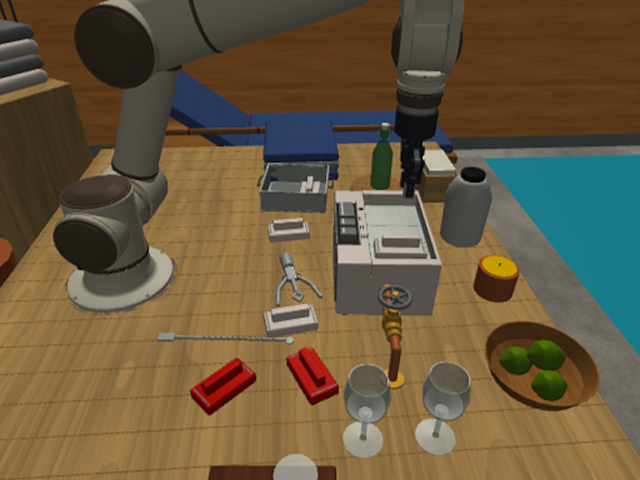

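View pics/top4.png

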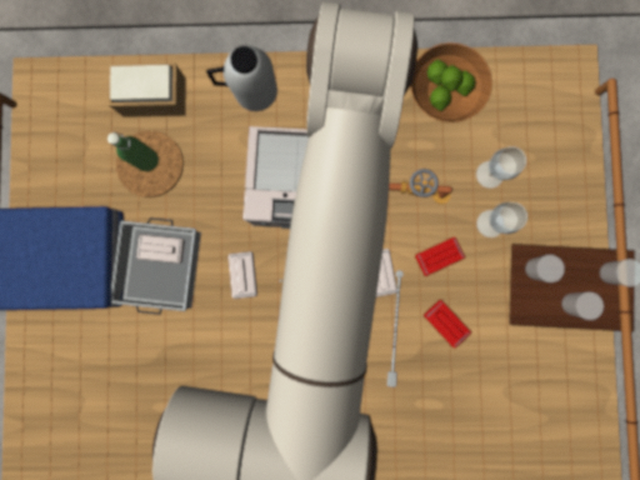

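The first spent block lies flat in the tub's far slot, at about (158,248). Grasping the second.

```bash
python3 -m jog '[{"rotation":[0,0,0],"travel":[0,3,-40],"jaw":-0.1},{"rotation":[0,0,0],"travel":[0,0,-40],"jaw":-0.1},{"rotation":[0,0,0],"travel":[0,0,-28],"jaw":-0.1},{"rotation":[0,0,0],"travel":[0,0,-15],"jaw":-0.1},{"rotation":[0,0,0],"travel":[0,0,0],"jaw":-0.1}]' 60; python3 -m jog '[{"rotation":[0,0,0],"travel":[0,0,0],"jaw":-1},{"rotation":[0,0,0],"travel":[0,0,0],"jaw":-1},{"rotation":[0,0,0],"travel":[0,0,0],"jaw":-1},{"rotation":[0,0,0],"travel":[0,0,20],"jaw":-1},{"rotation":[0,0,0],"travel":[0,0,45],"jaw":-1},{"rotation":[0,0,0],"travel":[0,0,50],"jaw":-1},{"rotation":[0,0,0],"travel":[0,0,40],"jaw":-1},{"rotation":[0,0,0],"travel":[0,0,0],"jaw":-1}]'
```

```text
time: 14.52
ee_pos: [0.6431, -0.0932, 0.1492]
tcp_rot: [-89.9, -0.0, 85.1]
wrist_force: [-0.6, -0.9, 0.5]
opening: 0.0383
time: 15.52
ee_pos: [0.6445, -0.0942, 0.3085]
tcp_rot: [-90.3, 0.0, 85.1]
wrist_force: [0.6, 0.0, -2.3]
opening: 0.0162
```

```bash
python3 -m jog '[{"rotation":[0,0,-9.2],"travel":[-26,46,0],"jaw":-1},{"rotation":[0,0,-9.2],"travel":[-26,46,0],"jaw":-1},{"rotation":[0,0,-9.2],"travel":[-26,46,0],"jaw":-1},{"rotation":[0,0,-9.2],"travel":[-26,46,0],"jaw":-1},{"rotation":[0,0,-9.2],"travel":[-26,46,0],"jaw":-1},{"rotation":[0,0,-9.2],"travel":[-26,46,0],"jaw":-1},{"rotation":[0,0,-9.2],"travel":[-26,46,0],"jaw":-1},{"rotation":[0,0,-9.2],"travel":[-26,46,0],"jaw":-1}]'; python3 -m jog '[{"rotation":[0,0,-9.2],"travel":[-26,46,0],"jaw":-1},{"rotation":[0,0,-9],"travel":[-26,46,0],"jaw":-1},{"rotation":[0,0,0],"travel":[0,0,0],"jaw":-1},{"rotation":[0,0,0],"travel":[0,0,0],"jaw":-1}]';  python3 - <<'E'
from h import *
for n in("side","top"):
    im=bot.camera(n); cv2.imwrite(f"pics/{n}5.png",cv2.resize(im[...,::-1],(512,384),interpolation=cv2.INTER_CUBIC))
a=cv2.imread("pics/side5.png")[0:240,150:350];b=cv2.imread("pics/top5.png")[100:340,0:260];cv2.imwrite("pics/s5.png",cv2.resize(np.hstack([a,b]),None,fx=1.7,fy=1.7))
E
```

```text
time: 16.52
ee_pos: [0.4345, 0.2751, 0.3036]
tcp_rot: [-90.0, 0.1, 11.2]
wrist_force: [1.1, -0.4, -1.6]
opening: 0.0162
time: 17.02
ee_pos: [0.3835, 0.3657, 0.3038]
tcp_rot: [-90.1, 0.0, -6.6]
wrist_force: [0.7, -0.0, -1.5]
opening: 0.0162
```

View pics/s5.png

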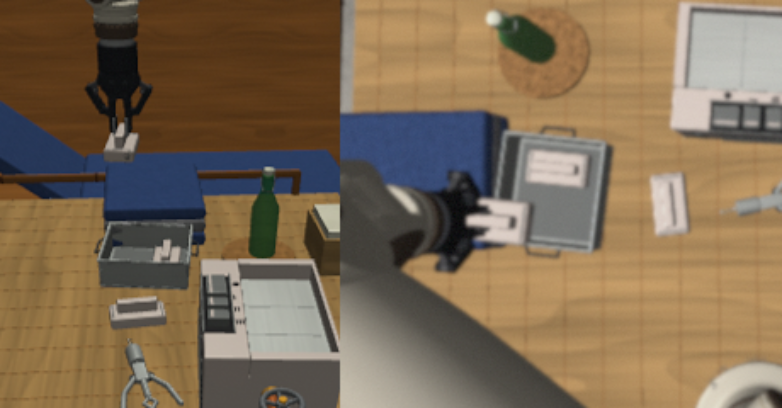

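```bash
python3 -m jog '[{"rotation":[0,0,0],"travel":[1,1,-50],"jaw":-1},{"rotation":[0,0,0],"travel":[0,0,-60],"jaw":-1},{"rotation":[0,0,0],"travel":[0,0,-60],"jaw":-1},{"rotation":[0,0,0],"travel":[0,0,-50],"jaw":-1},{"rotation":[0,0,0],"travel":[0,0,-25],"jaw":-1},{"rotation":[0,0,0],"travel":[0,0,-16],"jaw":-1},{"rotation":[0,0,0],"travel":[0,0,-3],"jaw":-1},{"rotation":[0,0,0],"travel":[0,0,0],"jaw":-1}]'; python3 -m jog '[{"rotation":[0,0,0],"travel":[0,0,-2],"jaw":-1},{"rotation":[0,0,0],"travel":[0,0,0],"jaw":-1}]'
```

```text
time: 18.12
ee_pos: [0.3853, 0.3671, 0.0418]
tcp_rot: [-89.9, -0.1, -6.7]
wrist_force: [0.6, 0.2, -1.2]
opening: 0.0164
time: 18.38
ee_pos: [0.3851, 0.3674, 0.0396]
tcp_rot: [-89.9, -0.1, -6.7]
wrist_force: [0.4, 0.3, -0.4]
opening: 0.0161
```

```bash
python3 -m jog '[{"rotation":[0,0,0],"travel":[0,0,-2],"jaw":-1},{"rotation":[0,0,0],"travel":[0,0,0],"jaw":-1}]';python3 -m jog '[{"rotation":[0,0,0],"travel":[0,0,-2],"jaw":-1},{"rotation":[0,0,0],"travel":[0,0,0],"jaw":-1}]'
```

```text
time: 18.62
ee_pos: [0.3851, 0.3675, 0.0394]
tcp_rot: [-89.9, -0.1, -6.7]
wrist_force: [-4.1, -4.1, 16.8]
opening: 0.0165
time: 18.88
ee_pos: [0.3852, 0.3675, 0.0394]
tcp_rot: [-89.8, -0.1, -6.7]
wrist_force: [-9.8, -10.3, 33.0]
opening: 0.0165
```

```bash
python3 -m jog '[{"rotation":[0,0,0],"travel":[0,0,3.5],"jaw":-1},{"rotation":[0,0,0],"travel":[0,0,0],"jaw":-0.05},{"rotation":[0,0,0],"travel":[0,0,0],"jaw":-0.05},{"rotation":[0,0,0],"travel":[0,0,30],"jaw":-0.05},{"rotation":[0,0,0],"travel":[0,0,60],"jaw":-0.05},{"rotation":[0,0,0],"travel":[0,0,60],"jaw":-0.05},{"rotation":[0,0,0],"travel":[0,0,50],"jaw":-0.05},{"rotation":[0,0,0],"travel":[0,0,0],"jaw":-0.05}]'; python3 -m jog '[{"rotation":[0,0,10],"travel":[2,-26,0],"jaw":-0.05},{"rotation":[0,0,10],"travel":[2,-26,0],"jaw":-0.05},{"rotation":[0,0,10],"travel":[2,-26,0],"jaw":-0.05},{"rotation":[0,0,10],"travel":[2,-26,0],"jaw":-0.05},{"rotation":[0,0,10],"travel":[2,-26,0],"jaw":-0.05},{"rotation":[0,0,10],"travel":[2,-26,0],"jaw":-0.05},{"rotation":[0,0,10],"travel":[2,-26,0],"jaw":-0.05},{"rotation":[0,0,10],"travel":[2,-26,0],"jaw":-0.05}]'; python3 -m jog '[{"rotation":[0,0,10],"travel":[0,0,0],"jaw":-0.05},{"rotation":[0,0,10],"travel":[0,0,0],"jaw":-0.05},{"rotation":[0,0,0],"travel":[0,0,0],"jaw":-0.05}]'; python3 - <<'E'
from h import *
for n in("side","top"):
    im=bot.camera(n); cv2.imwrite(f"pics/{n}6_raw.png",im[...,::-1]); cv2.imwrite(f"pics/{n}6.png",cv2.resize(im[...,::-1],(640,480),interpolation=cv2.INTER_CUBIC))
E
```

```text
time: 19.88
ee_pos: [0.3857, 0.3679, 0.2423]
tcp_rot: [-89.7, -0.2, -6.7]
wrist_force: [0.2, 0.0, -0.1]
opening: 0.0406
time: 20.88
ee_pos: [0.4004, 0.158, 0.237]
tcp_rot: [-89.9, 0.1, 73.6]
wrist_force: [1.2, 0.3, 0.3]
opening: 0.0406
time: 21.25
ee_pos: [0.4005, 0.1588, 0.2372]
tcp_rot: [-89.9, 0.0, 93.2]
wrist_force: [-0.4, -0.1, 0.4]
opening: 0.0405
```

View pics/side6.png

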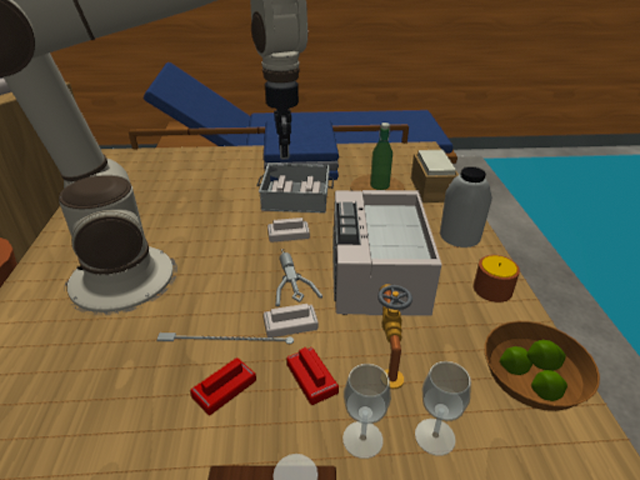

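View pics/top6.png

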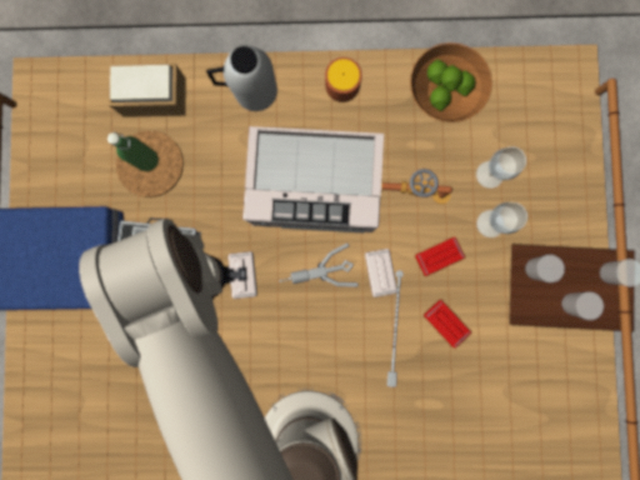

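Both spent blocks sit side by side in the tub. Grasping the left fresh block.

```bash
python3 -m jog '[{"rotation":[0,0,1.5],"travel":[0.5,-0.5,-50],"jaw":-0.05},{"rotation":[0,0,0],"travel":[0,0,-60],"jaw":-0.05},{"rotation":[0,0,0],"travel":[0,0,-50],"jaw":-0.05},{"rotation":[0,0,0],"travel":[0,0,-30],"jaw":-0.05},{"rotation":[0,0,0],"travel":[0,0,-15],"jaw":-0.05},{"rotation":[0,0,0],"travel":[0,0,0],"jaw":-0.05}]' 60; python3 -m jog '[{"rotation":[0,0,0],"travel":[0,0,0],"jaw":-1},{"rotation":[0,0,0],"travel":[0,0,0],"jaw":-1},{"rotation":[0,0,0],"travel":[0,0,0],"jaw":-1},{"rotation":[0,0,0],"travel":[0,0,0],"jaw":-1}]'
```

```text
time: 22.1
ee_pos: [0.4008, 0.1584, 0.0329]
tcp_rot: [-89.9, 0.0, 94.7]
wrist_force: [0.6, 0.9, 0.7]
opening: 0.0406
time: 22.6
ee_pos: [0.4021, 0.1588, 0.0349]
tcp_rot: [-90.1, -0.0, 94.8]
wrist_force: [-1.3, -0.3, 6.6]
opening: 0.0161
```

```bash
python3 -m jog '[{"rotation":[0,0,0],"travel":[0,0,20],"jaw":-1},{"rotation":[0,0,0],"travel":[0,0,50],"jaw":-1},{"rotation":[0,0,0],"travel":[0,0,60],"jaw":-1},{"rotation":[0,0,0],"travel":[0,0,60],"jaw":-1},{"rotation":[0,0,0],"travel":[0,0,48],"jaw":-1},{"rotation":[0,0,0],"travel":[0,0,0],"jaw":-1}]'; python3 -m jog '[{"rotation":[0,0,-3],"travel":[40,-17,0],"jaw":-1},{"rotation":[0,0,-3],"travel":[50,-20,0],"jaw":-1},{"rotation":[0,0,-3],"travel":[50,-20,0],"jaw":-1},{"rotation":[0,0,0],"travel":[50,-20,0],"jaw":-1},{"rotation":[0,0,0],"travel":[40,-17,0],"jaw":-1},{"rotation":[0,0,0],"travel":[24,-12,0],"jaw":-1},{"rotation":[0,0,0],"travel":[0,0,0],"jaw":-1}]';  python3 - <<'E'
from h import *
a=bot.camera("side")[60:260,200:380,::-1]; cv2.imwrite("pics/s7.png",cv2.resize(a,None,fx=3,fy=3,interpolation=cv2.INTER_CUBIC))
E
```

```text
time: 23.35
ee_pos: [0.4023, 0.1589, 0.2754]
tcp_rot: [-90.4, -0.1, 94.8]
wrist_force: [-0.2, -0.2, -2.7]
opening: 0.0162
time: 24.22
ee_pos: [0.6562, 0.0515, 0.2685]
tcp_rot: [-89.8, 0.0, 85.7]
wrist_force: [0.6, -0.4, -1.7]
opening: 0.0157
```

View pics/s7.png

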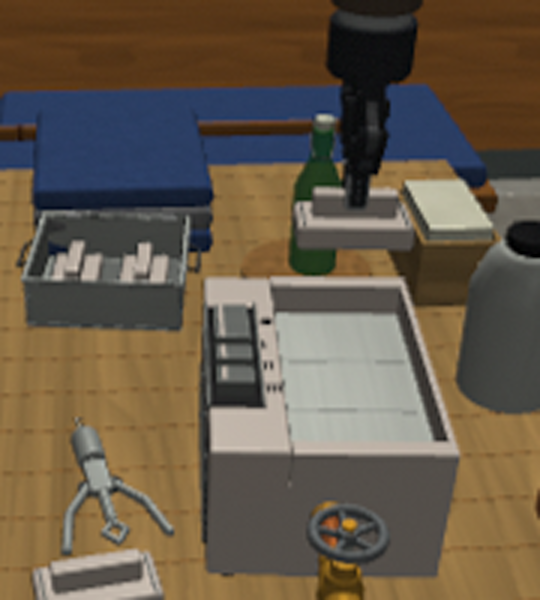

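```bash
python3 -m jog '[{"rotation":[0,0,0],"travel":[0,1,-40],"jaw":-1},{"rotation":[0,0,0],"travel":[0,0,-35],"jaw":-1},{"rotation":[0,0,0],"travel":[0,0,-25],"jaw":-1},{"rotation":[0,0,0],"travel":[0,0,-12],"jaw":-1},{"rotation":[0,0,0],"travel":[0,0,0],"jaw":-1}]'; python3 -m jog '[{"rotation":[0,0,0],"travel":[0,0,-2],"jaw":-1},{"rotation":[0,0,0],"travel":[0,0,-1.5],"jaw":-1},{"rotation":[0,0,0],"travel":[0,0,0],"jaw":-1}]'
```

```text
time: 24.9
ee_pos: [0.6544, 0.0538, 0.1592]
tcp_rot: [-90.0, 0.0, 85.8]
wrist_force: [0.2, 0.0, -0.9]
opening: 0.0164
time: 25.28
ee_pos: [0.6553, 0.0534, 0.1561]
tcp_rot: [-90.0, -0.0, 85.8]
wrist_force: [0.3, -0.1, -0.9]
opening: 0.0163
```

```bash
python3 -m jog '[{"rotation":[0,0,0],"travel":[0,0,-2],"jaw":-1},{"rotation":[0,0,0],"travel":[0,0,-1.5],"jaw":-1},{"rotation":[0,0,0],"travel":[0,0,0],"jaw":-1}]'
```

```text
time: 25.65
ee_pos: [0.6551, 0.0534, 0.152]
tcp_rot: [-90.0, 0.0, 85.8]
wrist_force: [-0.1, -0.5, -2.0]
opening: 0.0165
```

```bash
python3 -m jog '[{"rotation":[0,0,0],"travel":[0,0,-1],"jaw":-1},{"rotation":[0,0,0],"travel":[0,0,-1],"jaw":-1},{"rotation":[0,0,0],"travel":[0,0,0],"jaw":-1}]'
```

```text
time: 26.02
ee_pos: [0.6552, 0.0534, 0.151]
tcp_rot: [-90.0, -0.0, 85.8]
wrist_force: [-2.5, -1.1, 3.4]
opening: 0.0166
```

```bash
python3 -m jog '[{"rotation":[0,0,0],"travel":[0,0,1],"jaw":-0.1},{"rotation":[0,0,0],"travel":[0,0,0],"jaw":-0.1},{"rotation":[0,0,0],"travel":[0,0,20],"jaw":-0.1},{"rotation":[0,0,0],"travel":[0,0,50],"jaw":-0.1},{"rotation":[0,0,0],"travel":[0,0,50],"jaw":-0.1},{"rotation":[0,0,3],"travel":[-40,0,0],"jaw":-0.1},{"rotation":[0,0,5],"travel":[-50,-20,0],"jaw":-0.1},{"rotation":[0,0,5],"travel":[-50,-20,0],"jaw":-0.1}]'; python3 - <<'E'
from h import *
for n in("side","top"):
    im=bot.camera(n); cv2.imwrite(f"pics/{n}8_raw.png",im[...,::-1]); cv2.imwrite(f"pics/{n}8.png",cv2.resize(im[...,::-1],(640,480),interpolation=cv2.INTER_CUBIC))
M={}
for n in("side","top"):
    r=bot.trace(n,"fresh_2") 
    for d in r: print(n,round(d["score"],2),np.round(d["xy"]),d["mask"].sum())
    q=proj(n,[.403,-.1833,.02])[0]
    r=[d for d in r if np.hypot(*(d["xy"]-q))<30]
    if r: M[n]=r[0]["mask"]
for mm in [M]+[{n:M[n]} for n in M]:
    p,e=fit(mm,.403,-.183,0,.15); print(list(mm),p[:2].round(4),np.degrees(p[2]).round(1),round(e,3))
E
```

```text
time: 27.02
ee_pos: [0.5139, 0.0132, 0.2709]
tcp_rot: [-90.0, 0.0, 99.0]
wrist_force: [-1.2, -1.0, 1.9]
opening: 0.0382
side 0.62 [230. 257.] 917
top 0.57 [308. 217.] 731
top 0.52 [402. 172.] 841
top 0.32 [287. 144.] 4412
['side', 'top'] [ 0.4031 -0.1827] 9.0 0.133
['side'] [ 0.4031 -0.1811] 9.9 0.075
['top'] [ 0.4029 -0.1833] 10.0 0.043
```

View pics/side8.png

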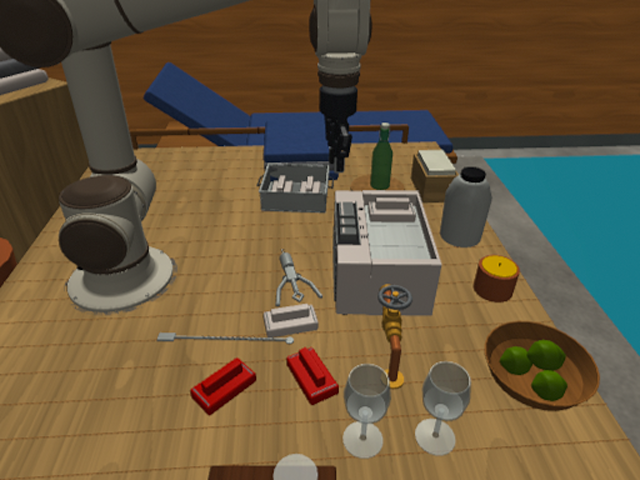

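View pics/top8.png

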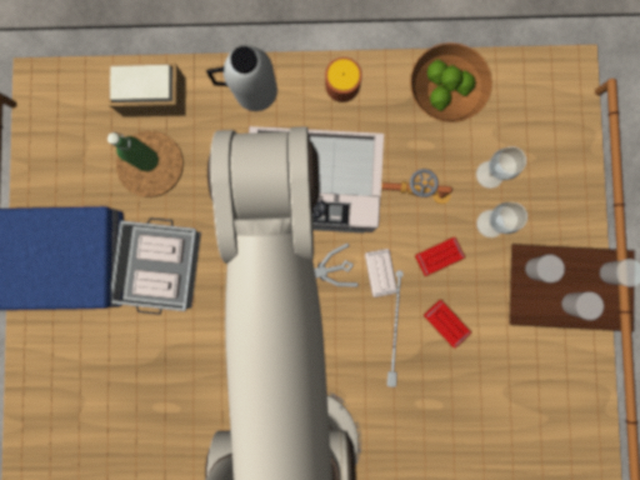

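The first fresh block is in the tray's left slot, and both spent blocks are flat in the tub. The second fresh block is unmoved at (0.403, -0.183).

```bash
python3 -m jog '[{"rotation":[0,0,0.5],"travel":[-28,-49,0],"jaw":-0.05},{"rotation":[0,0,0],"travel":[-28,-49,0],"jaw":-0.05},{"rotation":[0,0,0],"travel":[-28,-49,-20],"jaw":-0.05},{"rotation":[0,0,0],"travel":[-28,-49,-30],"jaw":-0.05},{"rotation":[0,0,0],"travel":[0,0,-50],"jaw":-0.05},{"rotation":[0,0,0],"travel":[0,0,-40],"jaw":-0.05},{"rotation":[0,0,0],"travel":[0,0,0],"jaw":-0.05}]' 60
```

```text
time: 28.1
ee_pos: [0.4032, -0.1811, 0.1294]
tcp_rot: [-89.8, -0.2, 99.3]
wrist_force: [0.9, 0.7, 0.4]
opening: 0.0402
```

```bash
python3 -m jog '[{"rotation":[0,0,0],"travel":[0,-1.5,-45],"jaw":-0.05},{"rotation":[0,0,0],"travel":[0,0,-35],"jaw":-0.05},{"rotation":[0,0,0],"travel":[0,0,-14],"jaw":-0.05},{"rotation":[0,0,0],"travel":[0,0,0],"jaw":-0.05},{"rotation":[0,0,0],"travel":[0,0,0],"jaw":-1},{"rotation":[0,0,0],"travel":[0,0,0],"jaw":-1},{"rotation":[0,0,0],"travel":[0,0,0],"jaw":-1},{"rotation":[0,0,0],"travel":[0,0,0],"jaw":-1}]'; python3 -m jog '[{"rotation":[0,0,0],"travel":[0,0,20],"jaw":-1},{"rotation":[0,0,0],"travel":[0,0,50],"jaw":-1},{"rotation":[0,0,0],"travel":[0,0,60],"jaw":-1},{"rotation":[0,0,0],"travel":[0,0,60],"jaw":-1},{"rotation":[0,0,0],"travel":[0,0,48],"jaw":-1},{"rotation":[0,0,0],"travel":[0,0,0],"jaw":-1}]'
```

```text
time: 29.1
ee_pos: [0.405, -0.1836, 0.0398]
tcp_rot: [-90.2, 0.1, 99.3]
wrist_force: [-0.2, -1.1, 6.1]
opening: 0.016
time: 29.85
ee_pos: [0.4047, -0.1834, 0.28]
tcp_rot: [-90.3, 0.2, 99.3]
wrist_force: [-0.3, 0.1, -2.1]
opening: 0.0157
```

```bash
python3 -m jog '[{"rotation":[0,0,-4],"travel":[40,26,0],"jaw":-1},{"rotation":[0,0,-4],"travel":[45,29,0],"jaw":-1},{"rotation":[0,0,-4],"travel":[45,29,0],"jaw":-1},{"rotation":[0,0,-1.7],"travel":[45,29,0],"jaw":-1},{"rotation":[0,0,0],"travel":[45,28,0],"jaw":-1},{"rotation":[0,0,0],"travel":[25,15,0],"jaw":-1},{"rotation":[0,0,0],"travel":[0,0,0],"jaw":-1}]';  python3 - <<'E'
from h import *
a=bot.camera("side")[60:260,200:380,::-1]; cv2.imwrite("pics/s9.png",cv2.resize(a,None,fx=3,fy=3,interpolation=cv2.INTER_CUBIC))
E
```

```text
time: 30.72
ee_pos: [0.6498, -0.0256, 0.2731]
tcp_rot: [-89.8, -0.0, 85.7]
wrist_force: [-0.2, -0.5, -1.3]
opening: 0.0158
```

View pics/s9.png

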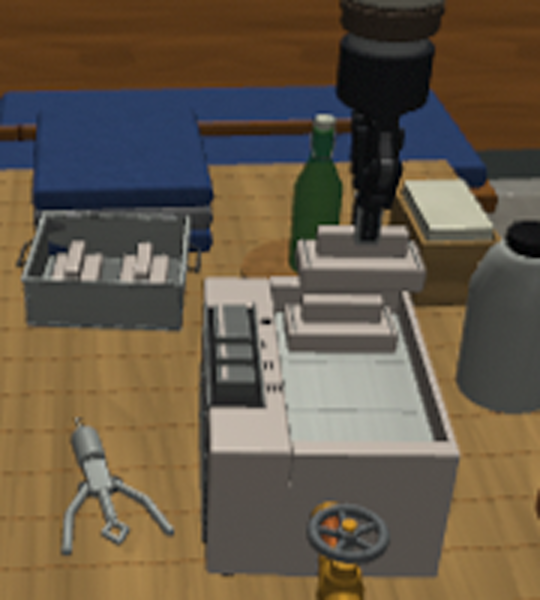

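```bash
python3 -m jog '[{"rotation":[0,0,0],"travel":[0,-1,-40],"jaw":-1},{"rotation":[0,0,0],"travel":[0,0,-35],"jaw":-1},{"rotation":[0,0,0],"travel":[0,0,-22],"jaw":-1},{"rotation":[0,0,0],"travel":[0,0,-12],"jaw":-1},{"rotation":[0,0,0],"travel":[0,0,0],"jaw":-1}]'; python3 -m jog '[{"rotation":[0,0,0],"travel":[0,0,-3],"jaw":-1},{"rotation":[0,0,0],"travel":[0,0,0],"jaw":-1}]'; python3 -m jog '[{"rotation":[0,0,0],"travel":[0,0,-3],"jaw":-1},{"rotation":[0,0,0],"travel":[0,0,0],"jaw":-1}]'
```

```text
time: 31.4
ee_pos: [0.648, -0.0284, 0.1668]
tcp_rot: [-90.0, 0.0, 85.6]
wrist_force: [0.5, -0.1, -1.1]
opening: 0.0159
time: 31.65
ee_pos: [0.649, -0.028, 0.1647]
tcp_rot: [-90.1, -0.0, 85.6]
wrist_force: [-0.8, 0.1, -2.6]
opening: 0.0157
time: 31.9
ee_pos: [0.6487, -0.028, 0.1607]
tcp_rot: [-90.0, 0.0, 85.6]
wrist_force: [-0.7, -0.1, -1.6]
opening: 0.0162
```

```bash
python3 -m jog '[{"rotation":[0,0,0],"travel":[0,0,-3],"jaw":-1},{"rotation":[0,0,0],"travel":[0,0,0],"jaw":-1}]'; python3 -m jog '[{"rotation":[0,0,0],"travel":[0,0,-2],"jaw":-1},{"rotation":[0,0,0],"travel":[0,0,0],"jaw":-1}]'
```

```text
time: 32.15
ee_pos: [0.6487, -0.0279, 0.1576]
tcp_rot: [-90.0, 0.0, 85.6]
wrist_force: [0.0, 0.6, -0.8]
opening: 0.0162
time: 32.4
ee_pos: [0.6488, -0.028, 0.1561]
tcp_rot: [-90.0, -0.0, 85.6]
wrist_force: [-1.0, 0.4, 0.6]
opening: 0.0163
```

```bash
python3 -m jog '[{"rotation":[0,0,0],"travel":[0,0,-1],"jaw":-1},{"rotation":[0,0,0],"travel":[0,0,0],"jaw":-1}]'
```

```text
time: 32.65
ee_pos: [0.6489, -0.0282, 0.1559]
tcp_rot: [-90.1, 0.0, 85.6]
wrist_force: [-2.3, -2.0, 5.2]
opening: 0.016
```

Landed. I'll release, check, and head for the wheel.

```bash
python3 -m jog '[{"rotation":[0,0,0],"travel":[0,0,1],"jaw":-0.1},{"rotation":[0,0,0],"travel":[0,0,0],"jaw":-0.1},{"rotation":[0,0,0],"travel":[0,0,20],"jaw":-0.1},{"rotation":[0,0,0],"travel":[0,0,50],"jaw":-0.1},{"rotation":[0,0,0],"travel":[0,0,50],"jaw":-0.1},{"rotation":[0,0,-9],"travel":[0,-25,0],"jaw":0},{"rotation":[0,0,-9],"travel":[-5,-35,0],"jaw":1},{"rotation":[0,0,-9],"travel":[-5,-35,0],"jaw":1}]'; python3 -m jog '[{"rotation":[0,0,-10],"travel":[-8,-35,0],"jaw":1},{"rotation":[0,0,-10],"travel":[-8,-35,0],"jaw":1},{"rotation":[0,0,-10],"travel":[-8,-35,0],"jaw":1},{"rotation":[0,0,-10],"travel":[-8,-30,0],"jaw":1},{"rotation":[0,0,-10],"travel":[-7,-11,0],"jaw":1},{"rotation":[0,0,-8.6],"travel":[0,0,0],"jaw":1},{"rotation":[0,0,0],"travel":[0,0,0],"jaw":1}]'; python3 - <<'E'
from h import *
o=bot.get_obs(); print(np.round(o["q"],1))
for n in("side","top"):
    im=bot.camera(n); cv2.imwrite(f"pics/{n}10_raw.png",im[...,::-1]); cv2.imwrite(f"pics/{n}10.png",cv2.resize(im[...,::-1],(640,480),interpolation=cv2.INTER_CUBIC))
E
```

```text
time: 33.65
ee_pos: [0.6388, -0.1237, 0.2757]
tcp_rot: [-90.0, -0.0, 58.3]
wrist_force: [1.1, 0.5, 0.5]
opening: 0.0774
time: 34.52
ee_pos: [0.5998, -0.2692, 0.2757]
tcp_rot: [-90.0, 0.0, 0.0]
wrist_force: [0.3, 0.5, 0.1]
opening: 0.0854
[-24.2  22.7  36.3 103.6   0.   65.8]
```

View pics/side10.png

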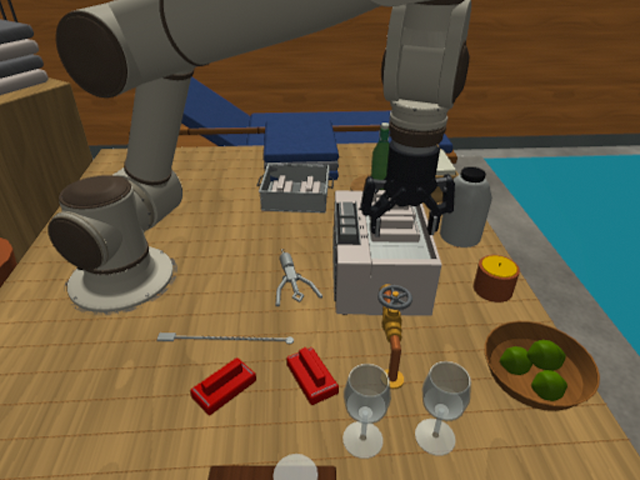

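View pics/top10.png

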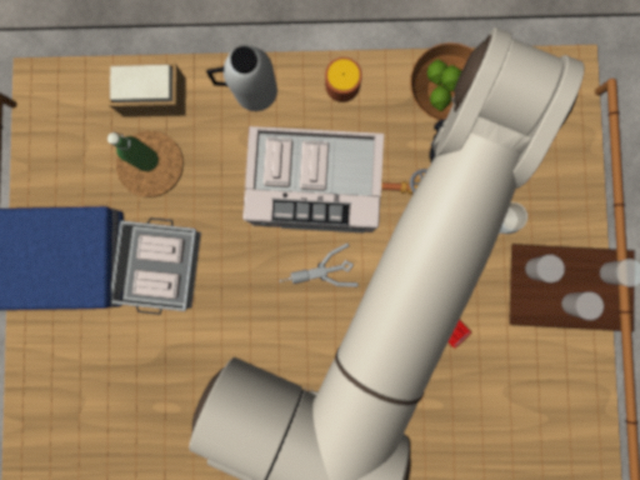

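The tray holds both fresh blocks flat, at (277,160) and (313,162), and the tub holds both spent ones. Lowering onto the wheel.

```bash
python3 -m jog '[{"rotation":[0,0,0],"travel":[0,0,-40],"jaw":1},{"rotation":[0,0,0],"travel":[0,0,-40],"jaw":1},{"rotation":[0,0,0],"travel":[0,0,-30],"jaw":1},{"rotation":[0,0,0],"travel":[0,0,-25],"jaw":1},{"rotation":[0,0,0],"travel":[0,0,-17],"jaw":1},{"rotation":[0,0,0],"travel":[0,0,0],"jaw":1},{"rotation":[0,0,0],"travel":[0,0,0],"jaw":1}]' 30; python3 - <<'E'
from h import *
a=bot.camera("side")[150:300,240:380,::-1]; cv2.imwrite("pics/s11.png",cv2.resize(a,None,fx=4,fy=4,interpolation=cv2.INTER_CUBIC))
E
```

```text
time: 35.5
ee_pos: [0.6003, -0.2691, 0.1252]
tcp_rot: [-90.0, -0.1, 0.0]
wrist_force: [-0.0, -0.1, 0.0]
opening: 0.0856
```

View pics/s11.png

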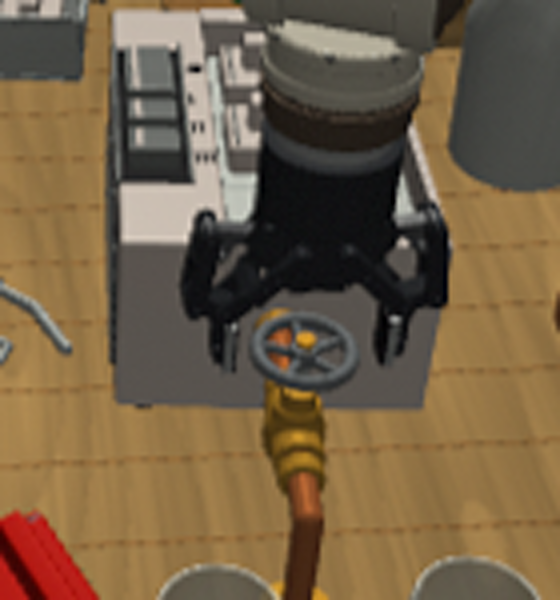

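```bash
python3 -m jog '[{"rotation":[0,0,0],"travel":[0,0,-4],"jaw":1},{"rotation":[0,0,0],"travel":[0,0,-3],"jaw":1},{"rotation":[0,0,0],"travel":[0,0,0],"jaw":1},{"rotation":[0,0,0],"travel":[0,0,0],"jaw":0.3},{"rotation":[0,0,0],"travel":[0,0,0],"jaw":0.3},{"rotation":[0,0,0],"travel":[0,0,0],"jaw":0.3},{"rotation":[0,0,0],"travel":[0,0,0],"jaw":0.3}]' 30
```

```text
time: 36.42
ee_pos: [0.5992, -0.269, 0.1174]
tcp_rot: [-90.0, 0.0, -0.0]
wrist_force: [-5.1, -0.3, 4.3]
opening: 0.0628
```

```bash
python3 -m jog '[{"rotation":[0,0,5],"travel":[0,0,0.2],"jaw":0.3},{"rotation":[0,0,10],"travel":[0,0,0.5],"jaw":0.3},{"rotation":[0,0,10],"travel":[0,0,0.4],"jaw":0.3},{"rotation":[0,0,10],"travel":[0,0,0.5],"jaw":0.3}]'; python3 - <<'E'
from h import *
o=bot.get_obs(); print(np.round(o["torque"],2))
a=bot.camera("side")[150:300,240:380,::-1]; cv2.imwrite("pics/s12.png",cv2.resize(a,None,fx=4,fy=4,interpolation=cv2.INTER_CUBIC))
E
```

```text
time: 36.92
ee_pos: [0.5982, -0.2693, 0.1189]
tcp_rot: [-89.9, 0.2, 35.3]
wrist_force: [-11.6, -0.5, 4.7]
opening: 0.0628
[-0.27  2.2  -0.2 ]
```

View pics/s12.png

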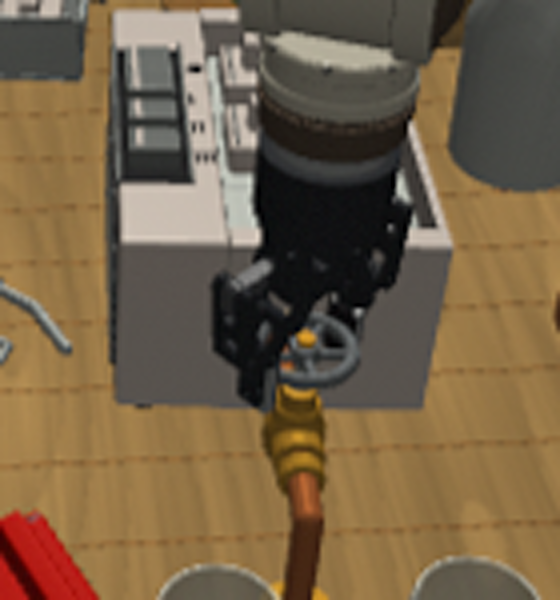

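```bash
python3 -m jog '[{"rotation":[0,0,10],"travel":[-1,0,0.4],"jaw":0.3},{"rotation":[0,0,10],"travel":[-1,0,0.5],"jaw":0.3},{"rotation":[0,0,10],"travel":[0,0,0.4],"jaw":0.3},{"rotation":[0,0,10],"travel":[0,0,0.5],"jaw":0.3},{"rotation":[0,0,10],"travel":[0,0,0.4],"jaw":0.3},{"rotation":[0,0,10],"travel":[0,0,0.5],"jaw":0.3},{"rotation":[0,0,10],"travel":[0,0,0.4],"jaw":0.3},{"rotation":[0,0,10],"travel":[0,0,0.5],"jaw":0.3}]'; python3 -c "
from workcell import bot;print(bot.get_obs()['torque'].round(2) if hasattr(bot.get_obs()['torque'],'round') else bot.get_obs()['torque'])"
```

```text
time: 37.98
ee_pos: [0.5976, -0.2715, 0.1227]
tcp_rot: [-89.9, 0.2, 115.2]
wrist_force: [-3.1, -12.2, 2.1]
opening: 0.063
[-2.32  0.41 -0.16]
```

```bash
python3 -m jog '[{"rotation":[0,0,10],"travel":[0,-1,0.4],"jaw":0.3},{"rotation":[0,0,10],"travel":[0,-1,0.5],"jaw":0.3},{"rotation":[0,0,10],"travel":[0,0,0.4],"jaw":0.3},{"rotation":[0,0,10],"travel":[0,0,0.5],"jaw":0.3},{"rotation":[0,0,10],"travel":[0,0,0.4],"jaw":0.3},{"rotation":[0,0,10],"travel":[0,0,0.5],"jaw":0.3},{"rotation":[0,0,10],"travel":[0,0,0.4],"jaw":0.3},{"rotation":[0,0,10],"travel":[0,0,0.5],"jaw":0.3}]'; python3 -m jog '[{"rotation":[0,0,10],"travel":[0,0,0.4],"jaw":0.3},{"rotation":[0,0,10],"travel":[0,0,0.5],"jaw":0.3},{"rotation":[0,0,10],"travel":[0,0,0.4],"jaw":0.3},{"rotation":[0,0,0],"travel":[0,0,0],"jaw":0.3}]'; python3 - <<'E'
from h import *
o=bot.get_obs(); print(np.round(o["torque"],2),np.round(o["q"],1))
E
```

```text
time: 38.98
ee_pos: [0.5996, -0.2725, 0.1264]
tcp_rot: [-89.8, 0.2, -164.7]
wrist_force: [8.2, -8.1, -1.9]
opening: 0.0627
time: 39.48
ee_pos: [0.6004, -0.272, 0.1278]
tcp_rot: [-89.7, 0.1, -134.8]
wrist_force: [11.1, -5.5, -1.5]
opening: 0.0626
[-0.89 -2.16  0.14] [ -24.4   18.9   14.9   85.6    0.  -159.5]
```

```bash
python3 -m jog '[{"rotation":[0,0,0],"travel":[0,0,0],"jaw":1},{"rotation":[0,0,0],"travel":[0,0,0],"jaw":1},{"rotation":[0,0,0],"travel":[0,0,0],"jaw":1},{"rotation":[0,0,-10],"travel":[1,0,0],"jaw":1},{"rotation":[0,0,-10],"travel":[0,0,0],"jaw":1},{"rotation":[0,0,-10],"travel":[0,0,0],"jaw":1},{"rotation":[0,0,-10],"travel":[0,0,0],"jaw":1},{"rotation":[0,0,-10],"travel":[0,0,0],"jaw":1}]'; python3 -m jog '[{"rotation":[0,0,-10],"travel":[0,0,0],"jaw":1},{"rotation":[0,0,-10],"travel":[0,0,0],"jaw":1},{"rotation":[0,0,-10],"travel":[0,0,0],"jaw":1},{"rotation":[0,0,-10],"travel":[0,0,0],"jaw":1},{"rotation":[0,0,-10],"travel":[0,0,0],"jaw":1},{"rotation":[0,0,-10],"travel":[0,0,0],"jaw":1},{"rotation":[0,0,-10],"travel":[0,0,0],"jaw":1},{"rotation":[0,0,-10],"travel":[0,0,0],"jaw":1}]'; python3 -m jog '[{"rotation":[0,0,-10],"travel":[0,0,0],"jaw":1},{"rotation":[0,0,-10],"travel":[0,0,0],"jaw":1},{"rotation":[0,0,-10],"travel":[0,0,0],"jaw":1},{"rotation":[0,0,-10],"travel":[0,0,0],"jaw":1},{"rotation":[0,0,-10],"travel":[0,0,0],"jaw":1},{"rotation":[0,0,-10],"travel":[0,0,0],"jaw":1},{"rotation":[0,0,0],"travel":[0,0,0],"jaw":1}]'; python3 - <<'E'
from h import *
o=bot.get_obs(); print(np.round(o["torque"],2),np.round(o["q"],1))
a=bot.camera("side")[150:300,240:380,::-1]; cv2.imwrite("pics/s13.png",cv2.resize(a,None,fx=4,fy=4,interpolation=cv2.INTER_CUBIC))
E
```

```text
time: 40.48
ee_pos: [0.5987, -0.2709, 0.127]
tcp_rot: [-90.0, -0.0, 174.7]
wrist_force: [-0.3, 0.1, -0.1]
opening: 0.0854
time: 41.48
ee_pos: [0.5987, -0.2709, 0.127]
tcp_rot: [-90.0, -0.0, 94.7]
wrist_force: [0.7, -0.2, 1.2]
opening: 0.0855
time: 42.35
ee_pos: [0.5987, -0.2709, 0.127]
tcp_rot: [-90.0, 0.0, 35.1]
wrist_force: [-0.2, 0.5, 0.3]
opening: 0.0853
[ 0.07 -0.02  0.01] [-24.3  19.1  15.   85.9   0.   30.6]
```

View pics/s13.png

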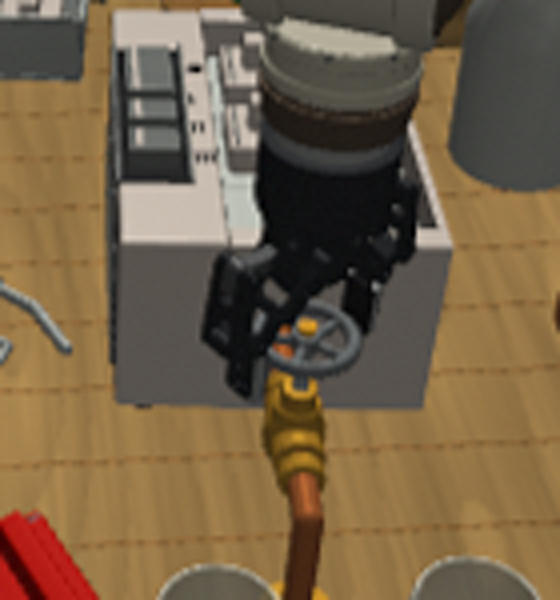

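Wheel risen as expected (~10 mm). Second stroke.

```bash
python3 -m jog '[{"rotation":[0,0,0],"travel":[0,0,0],"jaw":0.3},{"rotation":[0,0,0],"travel":[0,0,0],"jaw":0.3},{"rotation":[0,0,0],"travel":[0,0,0],"jaw":0.3},{"rotation":[0,0,0],"travel":[0,0,0],"jaw":0.3},{"rotation":[0,0,10],"travel":[0,0,0.4],"jaw":0.3},{"rotation":[0,0,10],"travel":[0,0,0.5],"jaw":0.3},{"rotation":[0,0,10],"travel":[0,0,0.4],"jaw":0.3},{"rotation":[0,0,10],"travel":[0,0,0.5],"jaw":0.3}]' 30; python3 -m jog '[{"rotation":[0,0,10],"travel":[0,0,0.4],"jaw":0.3},{"rotation":[0,0,10],"travel":[0,0,0.5],"jaw":0.3},{"rotation":[0,0,10],"travel":[0,0,0.4],"jaw":0.3},{"rotation":[0,0,10],"travel":[0,0,0.5],"jaw":0.3},{"rotation":[0,0,10],"travel":[0,0,0.4],"jaw":0.3},{"rotation":[0,0,10],"travel":[0,0,0.5],"jaw":0.3},{"rotation":[0,0,10],"travel":[0,0,0.4],"jaw":0.3}]';python3 - <<'E'
from h import *
o=bot.get_obs(); print(np.round(o["torque"],2),np.round(o["q"],1))
E
```

```text
time: 43.4
ee_pos: [0.599, -0.2708, 0.1292]
tcp_rot: [-90.0, -0.0, 75.3]
wrist_force: [2.0, 2.7, 3.4]
opening: 0.0628
time: 44.28
ee_pos: [0.599, -0.2709, 0.1323]
tcp_rot: [-90.0, 0.0, 145.3]
wrist_force: [1.1, 1.5, 3.4]
opening: 0.0627
[ 0.41 -0.28 -0.13] [-24.3  19.1  15.6  86.5   0.  -79.7]
```

```bash
python3 -m jog '[{"rotation":[0,0,10],"travel":[0,0,0.5],"jaw":0.3},{"rotation":[0,0,10],"travel":[0,0,0.4],"jaw":0.3},{"rotation":[0,0,0],"travel":[0,0,0],"jaw":0.3}]';python3 -c "
from h import *
o=bot.get_obs(); print(np.round(o['torque'],2))"; python3 -m jog '[{"rotation":[0,0,5],"travel":[0,0,0.2],"jaw":0.3},{"rotation":[0,0,0],"travel":[0,0,0],"jaw":0.3}]';python3 -c "
from h import *
o=bot.get_obs(); print(np.round(o['torque'],2))"; python3 -m jog '[{"rotation":[0,0,5],"travel":[0,0,0.0],"jaw":0.3},{"rotation":[0,0,0],"travel":[0,0,0],"jaw":0.3}]';python3 -c "
from h import *
o=bot.get_obs(); print(np.round(o['torque'],2))"
```

```text
time: 44.65
ee_pos: [0.5987, -0.272, 0.1326]
tcp_rot: [-89.9, 0.0, 164.8]
wrist_force: [2.4, -5.6, -1.1]
opening: 0.0629
[-0.94 -0.47 -1.2 ]
time: 44.9
ee_pos: [0.5989, -0.2717, 0.1327]
tcp_rot: [-90.0, 0.0, 169.7]
wrist_force: [3.5, -4.6, -2.6]
opening: 0.063
[-0.74 -0.76 -1.2 ]
time: 45.15
ee_pos: [0.5989, -0.2718, 0.1328]
tcp_rot: [-89.9, 0.0, 174.7]
wrist_force: [3.4, -4.1, -2.1]
opening: 0.0627
[-0.85 -0.81 -1.46]
```

The torque jumps from 0.1 to 1.2 N m at about 355° in total, so that is the stop. I'll release, lift and look.

```bash
python3 -m jog '[{"rotation":[0,0,0],"travel":[0,0,0],"jaw":1},{"rotation":[0,0,0],"travel":[0,0,0],"jaw":1},{"rotation":[0,0,0],"travel":[0,0,0],"jaw":1},{"rotation":[0,0,0],"travel":[0,0,40],"jaw":1},{"rotation":[0,0,0],"travel":[0,0,50],"jaw":1},{"rotation":[0,0,0],"travel":[-10,30,50],"jaw":1},{"rotation":[0,0,0],"travel":[-10,40,0],"jaw":-1},{"rotation":[0,0,0],"travel":[-10,40,0],"jaw":-1}]'; python3 -m jog '[{"rotation":[0,0,0],"travel":[-10,40,0],"jaw":-1},{"rotation":[0,0,0],"travel":[-10,40,0],"jaw":-1},{"rotation":[0,0,0],"travel":[-12,9,0],"jaw":-1},{"rotation":[0,0,0],"travel":[0,0,0],"jaw":-1}]'; python3 - <<'E'
from keys import *
for n in("side","top"):
    im=bot.camera(n); cv2.imwrite(f"pics/{n}14_raw.png",im[...,::-1]); cv2.imwrite(f"pics/{n}14.png",cv2.resize(im[...,::-1],(640,480),interpolation=cv2.INTER_CUBIC))
a=cv2.imread("pics/top14_raw.png")[130:165,315:360]; b=cv2.imread("pics/side14_raw.png")[222:257,295:340]
c=cv2.imread("pics/side0_raw.png")[222:257,295:340]
cv2.imwrite("pics/w14.png",cv2.resize(np.hstack([a,b,c]),None,fx=5.9,fy=5.9,interpolation=cv2.INTER_CUBIC))
E
```

```text
time: 46.15
ee_pos: [0.5686, -0.16, 0.2738]
tcp_rot: [-90.0, 0.1, 175.0]
wrist_force: [-0.0, 0.2, 0.0]
opening: 0.0516
time: 46.65
ee_pos: [0.5363, -0.0718, 0.2736]
tcp_rot: [-90.0, 0.0, 175.0]
wrist_force: [0.9, -0.6, 0.6]
opening: -0.0001
```

View pics/side14.png

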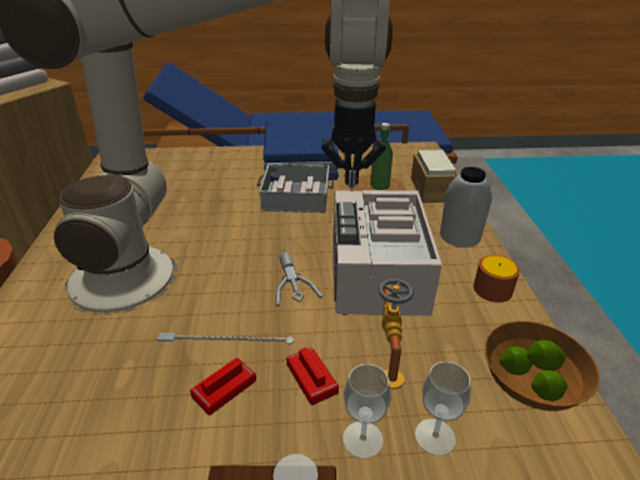

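View pics/w14.png

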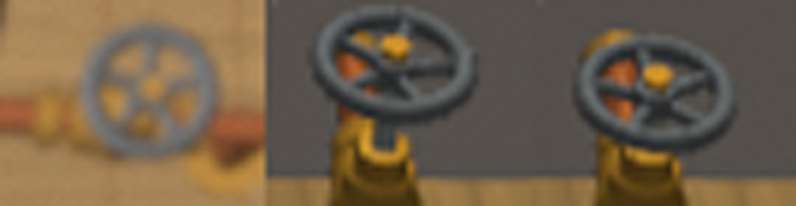

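View pics/top14.png

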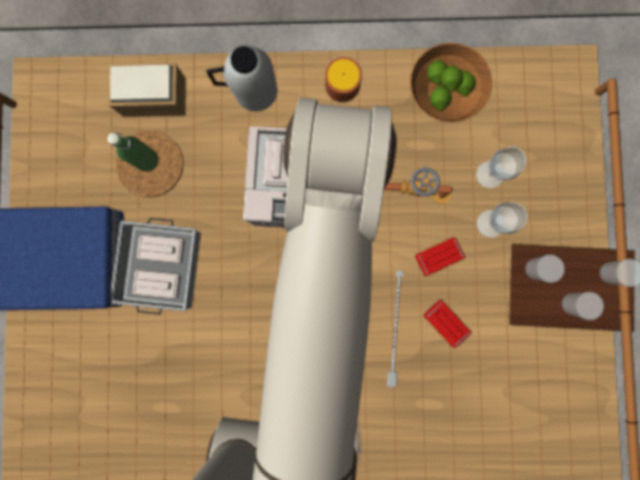

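```bash
python3 - <<'E'
from h import *
im=[cv2.imread(f"pics/{f}_raw.png") for f in("side0","side14")]
pr=lambda z:proj("side",[.5993,-.2695,z])[0]
print(pr(.146),pr(.1623))
# rectify wheel plane: unwarp to 2D disc top-view for both heights
out=[]
for n,fs,zs in(("side",("side0","side14"),(.146,.162)),("top",("top0","top14"),(.146,.162))):
    for f,z in zip(fs,zs):
        I=cv2.imread(f"pics/{f}_raw.png")
        L=.045; c=np.array([.5993,-.2695])
        W=np.array([[c[0]+L,c[1]+L,z],[c[0]+L,c[1]-L,z],[c[0]-L,c[1]-L,z],[c[0]-L,c[1]+L,z]])
        H=cv2.getPerspectiveTransform(proj(n,W).astype(np.float32),np.float32([[0,0],[290,0],[290,290],[0,290]]))
        out.append(cv2.warpPerspective(I,H,(290,290),flags=cv2.INTER_CUBIC))
cv2.imwrite("pics/rect.png",np.vstack([np.hstack(out[:2]),np.hstack(out[2:])]))
E
```

```text
[315.44620344 237.8449762 ] [316.12698267 232.54709745]
```

View pics/rect.png

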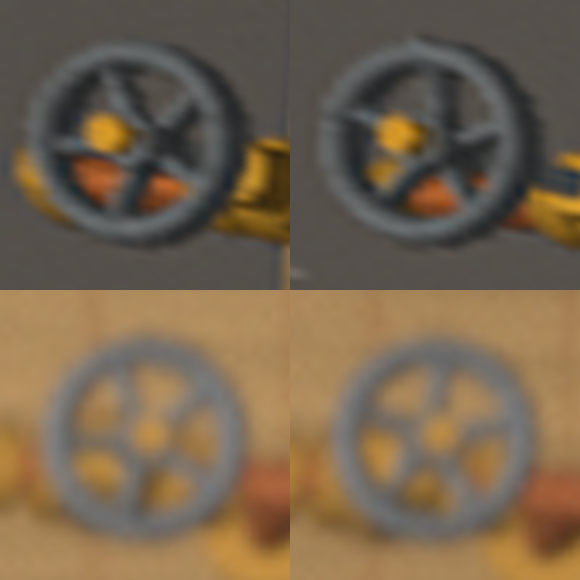

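The spoke pattern shows 336° of turn (or an equivalent modulo 72°). Either the wheel started about 24° open or something slipped, so I'll re-grip and test it against the stop again.

```bash
python3 -m jog '[{"rotation":[0,0,-10],"travel":[10,-32,0],"jaw":1},{"rotation":[0,0,-10],"travel":[12,-42,0],"jaw":1},{"rotation":[0,0,-10],"travel":[12,-42,0],"jaw":1},{"rotation":[0,0,-10],"travel":[12,-42,0],"jaw":1},{"rotation":[0,0,-10],"travel":[12,-31,0],"jaw":1},{"rotation":[0,0,-10],"travel":[5,-10,0],"jaw":1},{"rotation":[0,0,-10],"travel":[0,0,0],"jaw":1},{"rotation":[0,0,-10],"travel":[0,0,0],"jaw":1}]';  python3 -m jog '[{"rotation":[0,0,0],"travel":[0,0,-40],"jaw":1},{"rotation":[0,0,0],"travel":[0,0,-40],"jaw":1},{"rotation":[0,0,0],"travel":[0,0,-30],"jaw":1},{"rotation":[0,0,0],"travel":[0,0,-20],"jaw":1},{"rotation":[0,0,0],"travel":[0,0,-11],"jaw":1},{"rotation":[0,0,0],"travel":[0,0,0],"jaw":1},{"rotation":[0,0,0],"travel":[0,0,0],"jaw":1}]' 30
```

```text
time: 47.75
ee_pos: [0.5997, -0.2729, 0.272]
tcp_rot: [-89.9, -0.0, 94.5]
wrist_force: [0.1, 0.4, -0.0]
opening: 0.0859
time: 48.62
ee_pos: [0.6001, -0.2715, 0.133]
tcp_rot: [-90.1, 0.0, 95.0]
wrist_force: [0.1, -0.1, -0.5]
opening: 0.0856
```

```bash
python3 -m jog '[{"rotation":[0,0,0],"travel":[-1,0,0],"jaw":0.3},{"rotation":[0,0,0],"travel":[0,0,0],"jaw":0.3},{"rotation":[0,0,0],"travel":[0,0,0],"jaw":0.3},{"rotation":[0,0,0],"travel":[0,0,0],"jaw":0.3}]' 30; for i in 1 2 3; do python3 -c "
from h import *
o=bot.get_obs(); print(np.round(o['torque'],2))"; done;  python3 -m jog '[{"rotation":[0,0,4],"travel":[0,0,0.1],"jaw":0.3},{"rotation":[0,0,0],"travel":[0,0,0],"jaw":0.3}]';python3 -c "
from h import *
o=bot.get_obs(); print(np.round(o['torque'],2))"; python3 -m jog '[{"rotation":[0,0,5],"travel":[0,0,0.2],"jaw":0.3},{"rotation":[0,0,0],"travel":[0,0,0],"jaw":0.3}]';python3 -c "
from h import *
o=bot.get_obs(); print(np.round(o['torque'],2))"
```

```text
time: 49.12
ee_pos: [0.599, -0.2709, 0.1332]
tcp_rot: [-90.1, 0.0, 95.0]
wrist_force: [-1.9, 2.0, 6.2]
opening: 0.063
[ 0.41  0.31 -0.02]
[ 0.41  0.31 -0.02]
[ 0.41  0.31 -0.02]
time: 49.38
ee_pos: [0.599, -0.2709, 0.1333]
tcp_rot: [-90.1, 0.0, 99.0]
wrist_force: [-1.0, 2.7, 6.1]
opening: 0.0628
[ 0.54  0.18 -1.22]
time: 49.62
ee_pos: [0.5992, -0.2709, 0.1332]
tcp_rot: [-90.1, 0.0, 103.9]
wrist_force: [1.1, 2.9, 6.5]
opening: 0.0628
[ 0.6  -0.18 -1.12]
```

There was 1.2 N m straight away at another grip angle, one that turned freely before. It is the hard stop, so the valve is fully open. Now the fastest key.

```bash
python3 -m jog '[{"rotation":[0,0,0],"travel":[0,0,0],"jaw":1},{"rotation":[0,0,0],"travel":[0,0,0],"jaw":1},{"rotation":[0,0,0],"travel":[0,0,0],"jaw":1},{"rotation":[0,0,0],"travel":[0,0,40],"jaw":1},{"rotation":[0,0,0],"travel":[0,0,50],"jaw":1},{"rotation":[0,0,9],"travel":[-10,30,50],"jaw":1},{"rotation":[0,0,9],"travel":[-10,40,0],"jaw":-1},{"rotation":[0,0,9],"travel":[-10,40,0],"jaw":-1}]'; python3 -m jog '[{"rotation":[0,0,9],"travel":[-10,40,0],"jaw":-1},{"rotation":[0,0,9],"travel":[-10,40,0],"jaw":-1},{"rotation":[0,0,9],"travel":[-12.5,8,0],"jaw":-1},{"rotation":[0,0,9],"travel":[0,0,-20],"jaw":-1},{"rotation":[0,0,8.6],"travel":[0,0,-30],"jaw":-1},{"rotation":[0,0,0],"travel":[0,0,-30],"jaw":-1},{"rotation":[0,0,0],"travel":[0,0,0],"jaw":-1},{"rotation":[0,0,0],"travel":[0,0,0],"jaw":-1}]'; python3 - <<'E'
from keys import *
keyimg(bot.camera("side")[...,::-1],"pics/k15.png")
E
```

```text
time: 50.62
ee_pos: [0.5687, -0.1602, 0.2729]
tcp_rot: [-90.0, 0.1, 131.3]
wrist_force: [0.7, 0.7, 0.3]
opening: 0.0517
time: 51.62
ee_pos: [0.5365, -0.0731, 0.1936]
tcp_rot: [-90.0, 0.1, 175.6]
wrist_force: [1.1, 0.5, 1.3]
opening: -0.0001
```

View pics/k15.png

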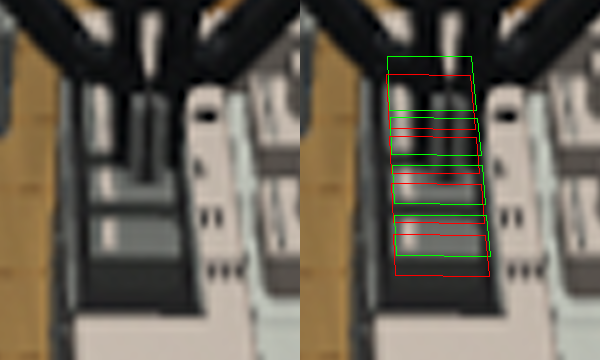

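Everything else is done, so I'll press the fastest key (three ribs).

```bash
python3 -m jog '[{"rotation":[0,0,0],"travel":[0,0,-15],"jaw":-1},{"rotation":[0,0,0],"travel":[0,0,-9],"jaw":-1},{"rotation":[0,0,0],"travel":[0,0,-4],"jaw":-1},{"rotation":[0,0,0],"travel":[0,0,-4],"jaw":-1},{"rotation":[0,0,0],"travel":[0,0,-4],"jaw":-1},{"rotation":[0,0,0],"travel":[0,0,-1],"jaw":-1},{"rotation":[0,0,0],"travel":[0,0,0],"jaw":-1}]'; python3 -m jog '[{"rotation":[0,0,0],"travel":[0,0,-1],"jaw":-1},{"rotation":[0,0,0],"travel":[0,0,-0.5],"jaw":-1},{"rotation":[0,0,0],"travel":[0,0,0],"jaw":-1}]'
```

```text
time: 52.55
ee_pos: [0.5363, -0.073, 0.156]
tcp_rot: [-90.0, 0.0, 175.6]
wrist_force: [-2.9, 0.6, 5.9]
opening: -0.0001
time: 52.92
ee_pos: [0.5364, -0.073, 0.1559]
tcp_rot: [-90.0, 0.1, 175.6]
wrist_force: [-7.9, 0.9, 15.1]
opening: -0.0003
```

```bash
python3 -m jog '[{"rotation":[0,0,0],"travel":[0,0,10],"jaw":-1},{"rotation":[0,0,0],"travel":[0,0,40],"jaw":-1},{"rotation":[0,0,0],"travel":[-10,0,50],"jaw":-1},{"rotation":[0,0,0],"travel":[-40,0,30],"jaw":-1},{"rotation":[0,0,0],"travel":[-40,-30,0],"jaw":-1},{"rotation":[0,0,0],"travel":[-40,-40,0],"jaw":-1},{"rotation":[0,0,0],"travel":[-20,-30,0],"jaw":-1},{"rotation":[0,0,0],"travel":[0,0,0],"jaw":-1}]'; python3 - <<'E'
from keys import *
s=bot.camera("side")[...,::-1]; t=bot.camera("top")[...,::-1]
keyimg(s,"pics/k16.png"); cv2.imwrite("pics/top16_raw.png",t);cv2.imwrite("pics/top16.png",cv2.resize(t,(640,480),interpolation=cv2.INTER_CUBIC));cv2.imwrite("pics/side16.png",cv2.resize(s,(640,480),interpolation=cv2.INTER_CUBIC))
E
```

```text
time: 53.92
ee_pos: [0.3853, -0.1744, 0.2844]
tcp_rot: [-90.0, 0.1, 175.4]
wrist_force: [0.7, -0.1, -0.2]
opening: 0.0001
```

View pics/k16.png

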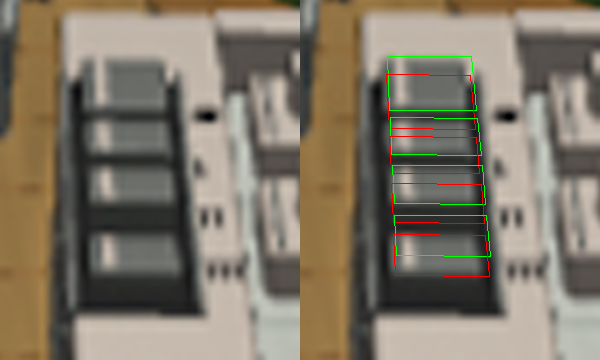

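View pics/top16.png

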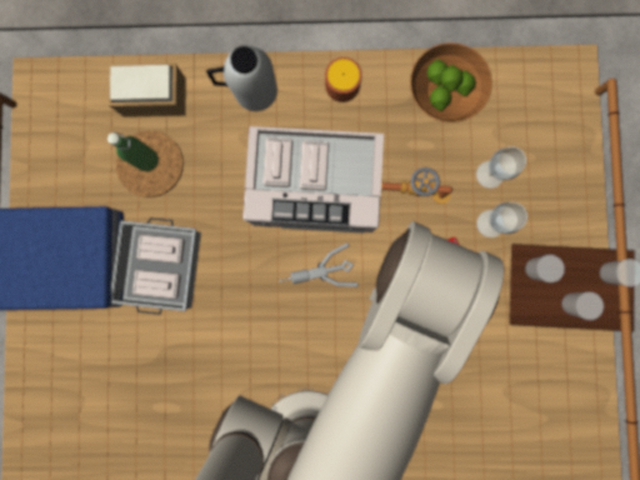

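View pics/side16.png

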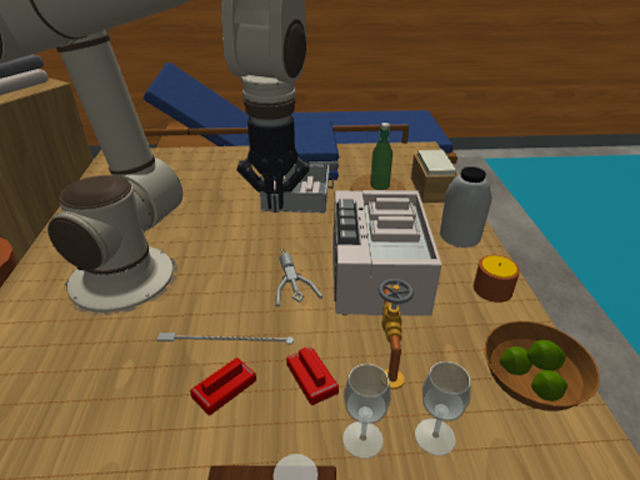

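The fastest key is locked down and stop has popped up. The blocks are flat, the wheel is up, and the bottle and glasses are standing. Handing in.

```bash
python3 -c "
from workcell import bot
print(bot.job_done())"
```

```text
the job is handed in; nothing more can be done
None
```

The job is done in the order asked and handed in at about 54 s of the 210 s allowed.

- **Stop key:** I pressed it to its end stop. The side image then showed it down and the slow key popped up.
- **Blocks:** I moved both spent blocks from the tray into the tub, then laid both fresh blocks flat in the tray, grip bars up, in the left and middle slots. Only two fresh blocks were in the scene. I did not touch the two red look-alikes.
- **Valve:** I turned the handwheel to its open stop in two strokes.
- **Fan:** I pressed the three-rib key, the furthest from stop, last.

**Last checks:** the final pictures show the fastest key down and the other three up. The blocks are still in place, the wheel is raised, and the bottle and both glasses are standing.

**One disagreement:** the wheel's spokes showed about 336° of turn (up to a 72° ambiguity), not the full 360°. I gripped it again at another angle and it met about 1.2 N m at once, against roughly 0.1 N m when turning freely. I take that as the stop, with the wheel having started slightly open.

**Rougher moment:** I pressed the second spent block onto the tub floor with about 33 N on the wrist before releasing it, within the limits.

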